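# Lock the scan tray and scan the cast specimens

## Robot

A 7-joint arm with a two-finger parallel gripper is mounted at the origin on the work surface. World frame = base frame: x ahead of the robot, y to its left, z up, the work surface at z = 0. Lengths are in m, angles in rad, forces in N, time in s.
With the tool pointing down it reaches from about 0.4 to 0.85 m from the base axis. Payload 4.5 kg.
Tool frame: the origin (TCP) lies midway between the tips of the shut fingers; the grasp point (between the pads) lies manip.grip_depth behind it (manip.grip_depth is the distance from the TCP to the grasp point, in m); z points along the fingers, y is the line along which they close (so a half turn about z gives the same grasp; the last joint's range is limited). The gripper opens to 88 mm and grips with 3 to 60 N. Pads are 18 mm wide; open, the fingers measure 123 mm over their backs; the gripper's body (75 mm by 187 mm) begins 45 mm behind the grasp point.
Start: joints at [1.378, 0.689, -0.195, 1.565, 0.157, 0.902, -0.215], TCP at [0.141, -0.609, 0.239] pointing down, gripper open.
Joint ranges: [-3.01, 3.01], [-0.46, 2.08], [-1.47, 1.51], [0.13, 2.56], [-1, 4.14], [0.04, 2.09], [-2.66, 2.66]. Speed limits (rad/s): [2.57, 2.57, 3.14, 3.14, 3.14, 3.14, 3.14].

## Interface

Orientations are given as a rotation vector (axis times angle).
In Python, from bench import readout, vision, manip gives the robot as it stands.
- The arm moves only by the tool send_rows, never from a script. Its argument "rows" is a list of rows, each a list of 5 numbers: the shift along the world's x, y, z in m, then the turn about the world's z in rad, then the finger opening in m, from 0 to 0.0881. In form: [[dx, dy, dz, yaw, claw], ...]. A call has 1 to 10 rows; each row is the pose to reach, as a shift and turn from the pose commanded when the call began; what a row does not reach only later rows make up. A row lasts 1/12 s, in which the tool goes at most 41.7 mm and 7.16 degrees, less where a joint would pass 70% of its speed; a pose out of reach is approached as far as the arm can. A call with a gripper value outside its range is refused whole. The fingers move at their own pace and stop on an object; the grip force is fixed at half the most. Time passes only in rows, so rows that repeat a pose let the fingers close. It gives the time, the measured TCP pose, the force, the opening and the grip force at its end, in the units of the state.
- readout.observe(): the state, without advancing time (a new reading comes with each control period).
- vision.snapshot(name): name is "side" or "top" or "wrist"; returns a dict with "frame" (400x640x3 uint8, red, green, blue), "z_map" (400x640 float32, m along the optical axis (not along the pixel's ray), 0 where there is no reading), "fov_y" (degrees; the focal length in pixels is half the picture's height over the tangent of half this angle, whatever the lens; pixels are square), "cx", "cy" (the principal point, pixels), "k1" (the pictures are not rectified: a ray, as slopes to the right and down, at radius r is drawn at 1 + k1 r^2 times it, then the intrinsics apply), "origin" and "attitude" of the camera in the world. Camera axes: x right, y down, z forward; pixel columns grow to the right and rows downward; lengths in m; the calibration is good to about 2 mm. A picture is of the moment at which its call begins.
- manip.job_done(): hands the job in; it is judged then, once.
The state is a dict: "time": time; "q": joint angles; "joint_vel": joint speeds; "tau": joint torques, N m; "ee_pos": TCP position; "orientation": TCP orientation; "contact_force": force on the tool from outside, world axes, zero at the start; "ft_torque": the same for the moment, N m; "width": finger opening in m; "grasp_force": force on a finger pad.
Only numpy, scipy, OpenCV 4.12 (cv2) and the standard library are available. Lean on these libraries where they do the work, as an engineer would, in place of code of your own. Each camera call takes 0.05 s, during which the arm holds its last target. There are 200 camera calls.

## Task

Push the scan station's tray fully home and fasten both quarter-turn studs, pressing each head down and turning it clockwise until it catches, before any specimen goes on the tray. Then stand every concrete specimen upright on a place of its own on the tray, centred on its ring, with its white tag facing the scanner bar squarely. When they are all set, pull the scanner's shutter tab out to its stop, hold it there a moment and let it spring back; leave the tray fastened, the specimens in place, and leave the star-shaped mould where it lies.

Things in the scene. Friction and masses are not known exactly. Their poses are not given: they have to be found in the camera images.
- station: The fixed scan station on the bench. Origin: underside, in the middle of the row of four places; +x points from that row to the scanner bar, +y to its left, z up. Grey base plate 250 x 380 mm, 12 mm thick. The scanner bar (black, 45 mm deep, 280 mm long, top at z = 82 mm) stands along y with its windowed face at x = +100 mm, looking to -x. A flat aluminium tray slides on the base along x.
- tray (a joint): How far the tray is drawn out towards the station's -x (m): 0 = fully home against its stop, 0.05 = fully out; it starts 15 to 35 mm out. Sliding friction about 2.5 N, stays where left. Once a stud is caught the tray is pinned (about 2 mm of play).
- tray_handle (a point): Top centre of the tray's handle, an upright steel plate on the tray's front edge: 10 mm thick along the station's x, 50 mm wide along y, rising 40 mm above the tray top (tray top at z = 22 mm, handle top at z = 62 mm). It moves with the tray, and stands 78 mm in front of the row of places.
- pad1 (a point): Centre of place 1 on the tray's top surface (z = 22 mm): a thin dark ring drawn flat, 64 mm across. The four places stand in a row along the station's y, 70 mm apart, at y = -105 mm; they move with the tray and lie at the station's x = 0 when the tray is home.
- pad2 (a point): Centre of place 2 on the tray's top surface (z = 22 mm): a thin dark ring drawn flat, 64 mm across. The four places stand in a row along the station's y, 70 mm apart, at y = -35 mm; they move with the tray and lie at the station's x = 0 when the tray is home.
- pad3 (a point): Centre of place 3 on the tray's top surface (z = 22 mm): a thin dark ring drawn flat, 64 mm across. The four places stand in a row along the station's y, 70 mm apart, at y = 35 mm; they move with the tray and lie at the station's x = 0 when the tray is home.
- pad4 (a point): Centre of place 4 on the tray's top surface (z = 22 mm): a thin dark ring drawn flat, 64 mm across. The four places stand in a row along the station's y, 70 mm apart, at y = 105 mm; they move with the tray and lie at the station's x = 0 when the tray is home.
- stud_right (a point): Top centre of the head of the quarter-turn fastener at the right (-y) end of the tray (y = -167 mm, x = 0 on the tray). The head is a steel wing 44 mm long (along this point's x axis), 12 mm thick (its y axis) and 28 mm tall, its top at z = 90 mm when up; it stands on a grey housing 42 x 40 mm whose top is at z = 50 mm. Unfastened, the wing lies along the station's x; fastened, along y.
- stud_right_press (a joint): How far that head is pressed down (m): 0 = up, 0.011 = bottom. A spring pushes it up, 4 N at the top and 9 N at the bottom. Up, it cannot turn; pressed 8 mm or more it can. Caught, it rests about 0.004 down; left part-way round, it stays about 0.0075 down. With the tray not home it can be pressed only 2 mm.
- stud_right_turn (a joint): How far that head is turned (rad), clockwise seen from above: 0 = unfastened, 1.57 = quarter turn, stop at 1.6. From about 1.4 on it springs up into the catch when let up and stays there by itself.
- stud_left (a point): Top centre of the head of the quarter-turn fastener at the left (+y) end of the tray (y = +167 mm, x = 0 on the tray). The head is a steel wing 44 mm long (along this point's x axis), 12 mm thick (its y axis) and 28 mm tall, its top at z = 90 mm when up; it stands on a grey housing 42 x 40 mm whose top is at z = 50 mm. Unfastened, the wing lies along the station's x; fastened, along y.
- stud_left_press (a joint): How far that head is pressed down (m): 0 = up, 0.011 = bottom. A spring pushes it up, 4 N at the top and 9 N at the bottom. Up, it cannot turn; pressed 8 mm or more it can. Caught, it rests about 0.004 down; left part-way round, it stays about 0.0075 down. With the tray not home it can be pressed only 2 mm.
- stud_left_turn (a joint): How far that head is turned (rad), clockwise seen from above: 0 = unfastened, 1.57 = quarter turn, stop at 1.6. From about 1.4 on it springs up into the catch when let up and stays there by itself.
- shutter (a joint): How far the scanner's sprung shutter tab is pulled out of the bar's left end, along the station's +y (m): 0 = in, 0.025 = out at its stop. Spring 4 N at the start, 8 N at the stop; it springs back in when let go.
- shutter_tab (a point): Top centre of the shutter tab, an upright black plate 12 mm thick along the station's y, 30 mm wide along x and 60 mm tall (top at z = 77 mm), on a 10 mm rod that joins it low down (rod top at z = 31 mm). When in, it stands at station x = 122 mm, y = 178 mm, 32 mm clear of the scanner bar's end.
- specimen1: A cast concrete specimen: an upright cylinder 56 mm across, 42 mm tall, 0.19 to 0.30 kg. Origin: centre of its underside; its own +x points to the side that carries the white tag. It may be absent (None). All specimens are alike; any may stand in any place.
- specimen1_tag (a point): The middle of this specimen's white tag (18 mm wide, 30 mm tall, on its side and folded 18 mm over the top rim), 28 mm from its axis and 27 mm above its underside.
- specimen2: A cast concrete specimen: an upright cylinder 56 mm across, 42 mm tall, 0.19 to 0.30 kg. Origin: centre of its underside; its own +x points to the side that carries the white tag. It may be absent (None). All specimens are alike; any may stand in any place.
- specimen2_tag (a point): The middle of this specimen's white tag (18 mm wide, 30 mm tall, on its side and folded 18 mm over the top rim), 28 mm from its axis and 27 mm above its underside.
- specimen3: A cast concrete specimen: an upright cylinder 56 mm across, 42 mm tall, 0.19 to 0.30 kg. Origin: centre of its underside; its own +x points to the side that carries the white tag. It may be absent (None). All specimens are alike; any may stand in any place.
- specimen3_tag (a point): The middle of this specimen's white tag (18 mm wide, 30 mm tall, on its side and folded 18 mm over the top rim), 28 mm from its axis and 27 mm above its underside.
- specimen4: A cast concrete specimen: an upright cylinder 56 mm across, 42 mm tall, 0.19 to 0.30 kg. Origin: centre of its underside; its own +x points to the side that carries the white tag. It may be absent (None). All specimens are alike; any may stand in any place.
- specimen4_tag (a point): The middle of this specimen's white tag (18 mm wide, 30 mm tall, on its side and folded 18 mm over the top rim), 28 mm from its axis and 27 mm above its underside.
- star_mould: A bystander: a star-shaped ivory silicone mould, 72 mm across, 30 mm tall, lying among the specimens. Origin: centre of its underside.
Things that resemble listed ones, but are neither listed nor needed, are in the scene too. Leave any yellow look-alike of the specimen4 alone. What is shaped like the specimen2 but blue is not meant.

How it is judged:
On the way, in this order (a step that is already met when the one before it is completed fails the run):
1. the tray is fully home and no specimen is near it (value of joint tray below 0.004 m and horizontal distance between each of specimen1, specimen2, specimen3, specimen4 and station above 0.14 m), for 0.2 s.
2. both studs are turned and caught, the tray home and still without specimens (all of step 1 and value of joint each of stud_right_turn, stud_left_turn above 1.3 rad and value of joint stud_right_press between 0.002 and 0.006 m and value of joint stud_left_press between 0.002 and 0.006 m), for 0.2 s.
3. with the tray fastened and every specimen upright on a place, tag to the scanner, the shutter tab is held at its stop (value of joint tray below 0.004 m and value of joint each of stud_right_turn, stud_left_turn above 1.3 rad and value of joint stud_right_press between 0.002 and 0.006 m and value of joint stud_left_press between 0.002 and 0.006 m and (horizontal distance between specimen1 and pad1 below 0.012 m or horizontal distance between specimen1 and pad2 below 0.012 m or horizontal distance between specimen1 and pad3 below 0.012 m or horizontal distance between specimen1 and pad4 below 0.012 m) and z of specimen1 in the frame of station between 0.018 and 0.026 m and angle between each of specimen1, specimen2, specimen3, specimen4's own z axis and vertical below 0.1 rad and angle between the x axis of each of specimen1, specimen2, specimen3, specimen4 and the x axis of station, either way round below 0.26 rad and x of each of specimen1_tag, specimen2_tag, specimen3_tag, specimen4_tag in the frame of station above 0.005 m and (horizontal distance between specimen2 and pad1 below 0.012 m or horizontal distance between specimen2 and pad2 below 0.012 m or horizontal distance between specimen2 and pad3 below 0.012 m or horizontal distance between specimen2 and pad4 below 0.012 m) and z of specimen2 in the frame of station between 0.018 and 0.026 m and (horizontal distance between specimen3 and pad1 below 0.012 m or horizontal distance between specimen3 and pad2 below 0.012 m or horizontal distance between specimen3 and pad3 below 0.012 m or horizontal distance between specimen3 and pad4 below 0.012 m) and z of specimen3 in the frame of station between 0.018 and 0.026 m and (horizontal distance between specimen4 and pad1 below 0.012 m or horizontal distance between specimen4 and pad2 below 0.012 m or horizontal distance between specimen4 and pad3 below 0.012 m or horizontal distance between specimen4 and pad4 below 0.012 m) and z of specimen4 in the frame of station between 0.018 and 0.026 m and value of joint shutter above 0.022 m), for 0.2 s.
At the end, for the whole second after the job is handed in: Tray home (under 4 mm out), both studs caught (turned over 1.3 rad, 2 to 6 mm down); every specimen at rest, upright (0.1 rad) on the tray within 12 mm of a place's centre, tag facing the scanner bar within 0.26 rad; shutter tab back in (under 5 mm) (value of joint tray below 0.004 m and value of joint each of stud_right_turn, stud_left_turn above 1.3 rad and value of joint stud_right_press between 0.002 and 0.006 m and value of joint stud_left_press between 0.002 and 0.006 m and (horizontal distance between specimen1 and pad1 below 0.012 m or horizontal distance between specimen1 and pad2 below 0.012 m or horizontal distance between specimen1 and pad3 below 0.012 m or horizontal distance between specimen1 and pad4 below 0.012 m) and z of specimen1 in the frame of station between 0.018 and 0.026 m and angle between each of specimen1, specimen2, specimen3, specimen4's own z axis and vertical below 0.1 rad and angle between the x axis of each of specimen1, specimen2, specimen3, specimen4 and the x axis of station, either way round below 0.26 rad and x of each of specimen1_tag, specimen2_tag, specimen3_tag, specimen4_tag in the frame of station above 0.005 m and (horizontal distance between specimen2 and pad1 below 0.012 m or horizontal distance between specimen2 and pad2 below 0.012 m or horizontal distance between specimen2 and pad3 below 0.012 m or horizontal distance between specimen2 and pad4 below 0.012 m) and z of specimen2 in the frame of station between 0.018 and 0.026 m and (horizontal distance between specimen3 and pad1 below 0.012 m or horizontal distance between specimen3 and pad2 below 0.012 m or horizontal distance between specimen3 and pad3 below 0.012 m or horizontal distance between specimen3 and pad4 below 0.012 m) and z of specimen3 in the frame of station between 0.018 and 0.026 m and (horizontal distance between specimen4 and pad1 below 0.012 m or horizontal distance between specimen4 and pad2 below 0.012 m or horizontal distance between specimen4 and pad3 below 0.012 m or horizontal distance between specimen4 and pad4 below 0.012 m) and z of specimen4 in the frame of station between 0.018 and 0.026 m and linear speed of each of specimen1, specimen2, specimen3, specimen4 below 0.02 m/s and value of joint shutter below 0.005 m); the robot touches nothing.
It fails at once if the star-shaped mould is shifted by more than 5 cm (distance of star_mould from where it was at the start of the episode above 0.05 m).
Of specimen1, specimen2, specimen3, specimen4 only 2 to 4 are there at a start; the rules pass over those that are not, and their reading is None.
At some moment in a run one of specimen1, specimen2, specimen3, specimen4 may be knocked a few centimetres aside while the robot is not near it.
Once in a run the grip may slacken for a moment while it holds something.
It also fails if it takes over 192 s, if anything falls off the work surface, if the arm or the gripper's body presses on something with over 40 N, if the wrist force passes 120 N, or if a joint passes its speed limit or range.

## Working session

There is one attempt and no reset: what is moved stays moved. The work goes in short steps, Python scripts to look and compute and a tool call to move; the robot and the scene stay as the last step left them, time stands still between calls to the robot, and variables do not carry over. Pictures are saved under pics/ and viewed, at most 14 in all, crops included, and the job is handed in when it is done.

Besides the shell and the picture viewer there is one more tool, called after "Call:" in YAML: its name, and indented under it one key for each argument. send_rows: Moves the arm, as the interface text tells. Its arguments: {"type":"object","properties":{"rows":{"type":"array"}},"required":["rows"]}

```bash
mkdir -p pics; ls; cat > h.py <<'E'
import numpy as np, cv2
from scipy.spatial.transform import Rotation as R
from bench import readout, vision, manip
def snap(n, save=None):
    s=vision.snapshot(n)
    if save: cv2.imwrite('pics/'+save, s['frame'][:,:,::-1])
    return s
def rot(s):
    a=np.array(s['attitude'],float)
    if a.shape==(3,3): return a
    return R.from_rotvec(a).as_matrix() if a.size==3 else R.from_quat(a).as_matrix()
def cloud(s):
    z=s['z_map']; h,w=z.shape; f=h/2/np.tan(np.radians(s['fov_y'])/2)
    K=np.array([[f,0,s['cx']],[0,f,s['cy']],[0,0,1.]])
    v,u=np.mgrid[:h,:w].astype(np.float32)
    p=cv2.undistortPoints(np.stack([u.ravel(),v.ravel()],1)[:,None],K,np.array([s['k1'],0,0,0.]))[:,0]
    c=np.c_[p,np.ones(len(p))]*z.ravel()[:,None]
    return (c@rot(s).T+np.array(s['origin'])).reshape(h,w,3)
def proj(s,P):
    f=s['z_map'].shape[0]/2/np.tan(np.radians(s['fov_y'])/2)
    c=(np.atleast_2d(P)-s['origin'])@rot(s); x=c[:,:2]/c[:,2:]
    return x*(1+s['k1']*(x**2).sum(1,keepdims=True))*f+[s['cx'],s['cy']]
E
python3 - <<'E'
from h import *
print(readout.observe(), manip.grip_depth)
for n in('top','side'):
    s=snap(n,n+'0.png'); print(n,s['attitude'],s['origin'],s['fov_y'],s['k1'],s['cx'],s['cy'])
E
```

```text
pics
{'time': 0.0, 'q': array([ 1.37782203,  0.68999921, -0.19454387,  1.5662923 ,  0.15732912,
        0.90255111, -0.2151122 ]), 'joint_vel': array([-1.47303935e-03, -2.94737795e-05,  2.11730549e-04, -2.42033405e-03,
        8.29660258e-04, -1.08734494e-03, -1.02188816e-03]), 'tau': array([ 1.38893511e-04, -5.27560365e+01, -1.26668360e+00, -1.53428882e+01,
       -5.25568344e-02,  6.54447475e-03,  1.91249642e-04]), 'ee_pos': array([ 0.14034023, -0.60839968,  0.23791511]), 'orientation': array([-3.11959233e+00, -3.55414457e-01,  5.49553468e-04]), 'contact_force': array([-0.14464132,  1.13833465,  0.66475454]), 'ft_torque': array([-0.00134942,  0.00445966, -0.02307189]), 'grasp_force': 0.0, 'width': 0.08816523121873006} 0.0187
top [-2.16494312  2.10447962 -0.19707969] [ 0.31163162 -0.04151532  1.24018969] 48.18459990469201 -0.10787058580579867 314.3635594980624 198.2630394478593
side [-2.38504596  0.03560082 -0.03048745] [ 0.46407872 -0.87627617  0.96436951] 50.75445704017682 -0.08978567151245594 319.4863665329451 205.84391603721124
```

View pics/top0.png

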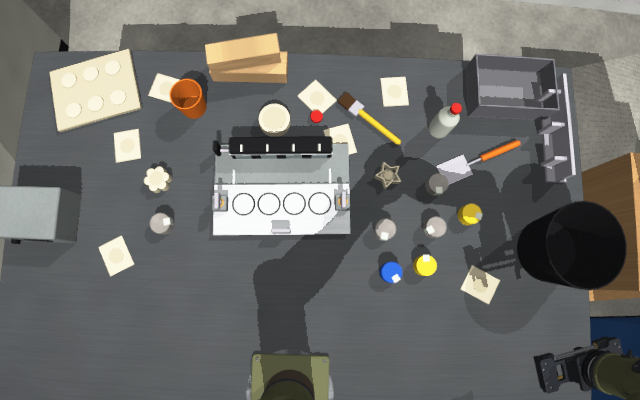

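View pics/side0.png

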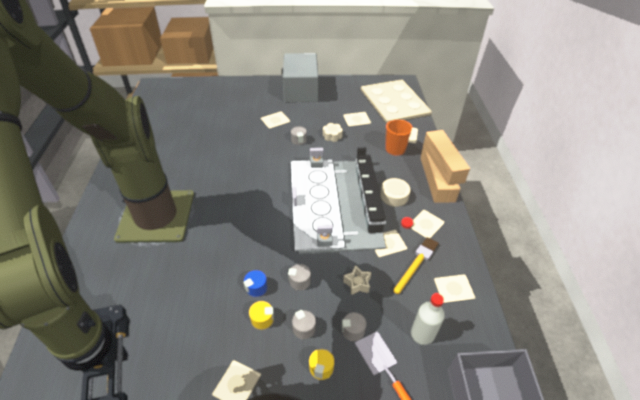

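Top view: grey specimens at (385,229), (435,227), (437,183), (161,223). Look-alikes are blue (392,271), yellow (426,265) and (470,214), a flower mould (157,178) and a round ivory one (274,120). The star is at (387,175). The station's bar is near (274,148), the studs near (221,200) and (342,200), and the handle near (281,226). Next come close crops.

```bash
python3 - <<'E'
from h import *
s=snap('top'); im=s['frame'][:,:,::-1]; P=cloud(s); np.save('P.npy',P)
a=cv2.resize(im[125:245,195:365],None,fx=4.6,fy=4.6,interpolation=cv2.INTER_CUBIC)
b=cv2.resize(im[150:290,365:485],None,fx=4.2,fy=4.2,interpolation=cv2.INTER_CUBIC)
c=cv2.resize(im[150:290,130:190],None,fx=4.2,fy=4.2,interpolation=cv2.INTER_CUBIC)
cv2.imwrite('pics/st0.png',a); cv2.imwrite('pics/sp0.png',np.hstack([b,c]))
for u,v in [(385,229),(435,227),(437,183),(161,223),(387,175),(157,178),(392,271),(426,265),(470,214),(274,148),(221,200),(342,200),(281,226),(244,204),(319,204),(217,148)]: print((u,v),P[v,u].round(3))
E
```

```text
(385, 229) [ 0.444 -0.244  0.043]
(435, 227) [ 0.453 -0.38   0.044]
(437, 183) [ 0.576 -0.389  0.042]
(161, 223) [0.442 0.364 0.042]
(387, 175) [ 0.599 -0.253  0.019]
(157, 178) [0.568 0.388 0.037]
(392, 271) [ 0.332 -0.262  0.046]
(426, 265) [ 0.35  -0.354  0.045]
(470, 214) [ 0.491 -0.48   0.044]
(274, 148) [0.648 0.061 0.088]
(221, 200) [0.508 0.201 0.053]
(342, 200) [ 0.512 -0.123  0.089]
(281, 226) [0.446 0.038 0.022]
(244, 204) [0.504 0.143 0.024]
(319, 204) [ 0.511 -0.064  0.019]
(217, 148) [0.647 0.217 0.076]
```

View pics/st0.png

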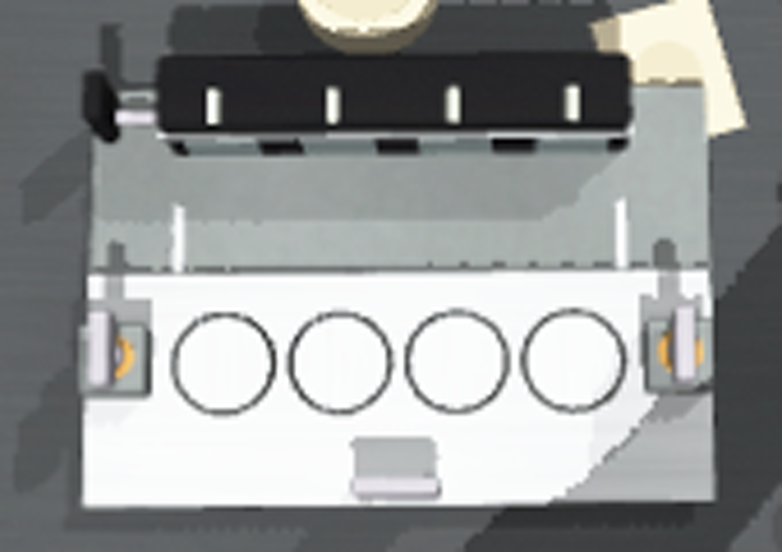

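View pics/sp0.png

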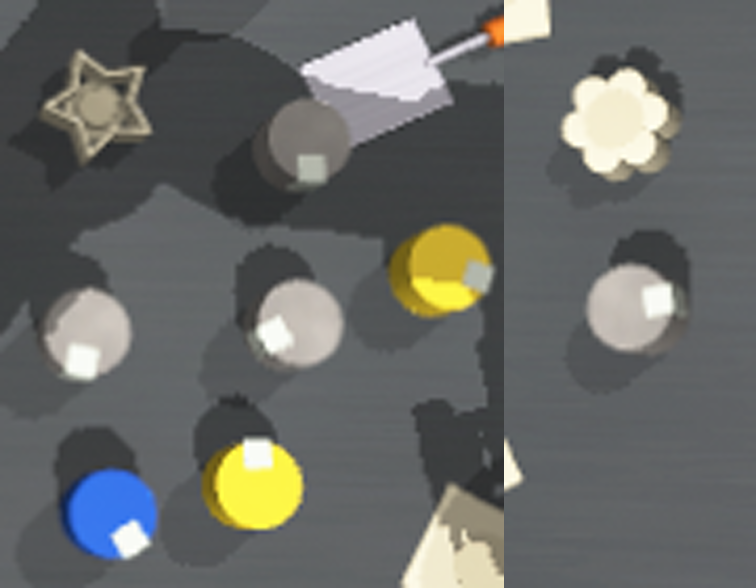

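```bash
cat >> h.py <<'E'
def onplane(s,uv,z):
    f=s['z_map'].shape[0]/2/np.tan(np.radians(s['fov_y'])/2)
    K=np.array([[f,0,s['cx']],[0,f,s['cy']],[0,0,1.]])
    p=cv2.undistortPoints(np.atleast_2d(np.array(uv,float))[:,None],K,np.array([s['k1'],0,0,0.]))[:,0]
    d=np.c_[p,np.ones(len(p))]@rot(s).T; o=np.array(s['origin'])
    return o+d*((z-o[2])/d[:,2])[:,None]
def spec(s,c0,z=0.042,r=0.028):
    """fit circle to top-disc rim and tag direction near world xy c0"""
    P=cloud(s); im=s['frame'].astype(int)
    m=(np.abs(P[...,2]-z)<.006)&(np.hypot(P[...,0]-c0[0],P[...,1]-c0[1])<.045)
    v,u=np.nonzero(m); Q=onplane(s,np.c_[u,v],z)[:,:2]
    (c,rr)=cv2.minEnclosingCircle((Q*1000).astype(np.float32)); c=np.array(c)/1000
    med=np.median(Q,0)
    g=im[v,u]; br=g.min(1); t=(br>np.median(br)*1.2)&(np.hypot(*(Q-c).T)<.03)
    tc=Q[t].mean(0) if t.any() else np.array([np.nan]*2); d=tc-c
    return c,rr,med,np.degrees(np.arctan2(d[1],d[0])),np.hypot(*d),t.sum(),len(Q)
E
python3 - <<'E'
from h import *
s=snap('top')
def w(l,z):return onplane(s,[((x+.5)/4.6-.5+195,(y+.5)/4.6-.5+125) for x,y in l],z).round(4)[:,:2].tolist()
print('rings',w([(224,363),(341,362.5),(457,361),(573,360)],.022))
print('bar',w([(158,131),(631,131),(158,58),(630,53)],.082))
print('wings',w([(99,347),(684,342)],.09)); print('handle',w([(355,487),(438,486)],.062)); print('tab',w([(97,105)],.077))
print('tray front',w([(83,506),(715,499)],.022))
for c in [(.444,-.244),(.453,-.38),(.576,-.389),(.442,.364)]:
    print([np.round(a,4) for a in spec(s,c)])
E
```

```text
rings [[0.5055, 0.1449], [0.5079, 0.0746], [0.5109, 0.0051], [0.5135, -0.0645]]
bar [[0.6318, 0.1821], [0.6398, -0.0937], [0.6762, 0.185], [0.6873, -0.0922]]
wings [[0.5018, 0.2064], [0.5145, -0.126]]
handle [[0.4293, 0.0596], [0.4313, 0.0119]]
tab [[0.6481, 0.2202]]
tray front [[0.4169, 0.2246], [0.4323, -0.151]]
[array([ 0.443 , -0.2456]), np.float64(28.8602), array([ 0.4439, -0.2464]), np.float64(166.3262), np.float64(0.0174), np.int64(45), np.int64(333)]
[array([ 0.4519, -0.3833]), np.float64(29.3253), array([ 0.4535, -0.3837]), np.float64(109.8856), np.float64(0.0172), np.int64(43), np.int64(320)]
[array([ 0.5752, -0.3919]), np.float64(29.4986), array([ 0.5753, -0.3922]), np.float64(-166.1547), np.float64(0.0149), np.int64(42), np.int64(322)]
[array([0.4447, 0.3673]), np.float64(30.5888), array([0.4426, 0.3675]), np.float64(-79.8691), np.float64(0.017), np.int64(44), np.int64(328)]
```

Call:
send_rows:
  rows:
    - [0.027,0.03,0,0,0.088]
    - [0.054,0.06,0,0,0.088]
    - [0.081,0.09,0,0,0.088]
    - [0.108,0.12,0,0,0.088]
    - [0.135,0.15,0,0,0.088]
    - [0.162,0.18,0,0,0.088]
    - [0.189,0.21,0,0,0.088]
    - [0.216,0.24,0,0,0.088]
    - [0.243,0.27,0,0,0.088]
    - [0.27,0.3,0,0,0.088]

```text
time: 1.03
ee_pos: [0.4115, -0.3074, 0.2388]
orientation: [3.121, 0.355, 0.0]
contact_force: [0.4, 0.1, 0.3]
width: 0.0881
grasp_force: 0.0
```

Call:
send_rows:
  rows:
    - [0.002,0.035,0,0,0.06]
    - [0.004,0.07,0,0,0.06]
    - [0.006,0.105,0,0,0.06]
    - [0.008,0.14,0,0,0.06]
    - [0.01,0.175,0,0,0.06]
    - [0.012,0.21,0,0,0.06]
    - [0.014,0.245,0,0,0.06]
    - [0.016,0.28,0,0,0.06]
    - [0.018,0.315,0,0,0.06]
    - [0.02,0.344,0,0,0.06]

```text
time: 1.87
ee_pos: [0.4304, 0.0377, 0.2389]
orientation: [-3.12, -0.358, -0.001]
contact_force: [0.9, -0.2, 0.7]
width: 0.0598
grasp_force: 0.0
```

```bash
cat > st.py <<'E'
from h import *
def st():
    o=readout.observe(); M=R.from_rotvec(o['orientation']).as_matrix()
    print('t%.1f'%o['time'],'q',o['q'].round(2),'pos',np.round(o['ee_pos'],4),'ydeg %.1f'%np.degrees(np.arctan2(M[1,1],M[0,1])),'F',np.round(o['contact_force'],1),'w %.4f'%o['width'],'g %.1f'%o['grasp_force'])
    return o
if __name__=='__main__': st()
E
python3 st.py
```

```text
t1.9 q [-0.11  0.45 -0.12  2.12  0.09  0.58 -1.64] pos [0.4304 0.0377 0.2389] ydeg -76.9 F [ 0.9 -0.2  0.7] w 0.0598 g 0.0
```

Call:
send_rows:
  rows:
    - [0,0,-0.01,0.12,0.06]
    - [0,0,-0.02,0.24,0.06]
    - [0,0,-0.03,0.36,0.06]
    - [0,0,-0.04,0.48,0.06]
    - [0,0,-0.05,0.6,0.06]
    - [0,0,-0.06,0.72,0.06]
    - [0,0,-0.07,0.84,0.06]
    - [0,0,-0.08,0.96,0.06]
    - [0,0,-0.09,1.08,0.06]
    - [0,-0.001,-0.1,1.2,0.06]

```text
time: 2.7
ee_pos: [0.4308, 0.0342, 0.1383]
orientation: [-2.369, -2.063, -0.001]
contact_force: [0.1, -1.2, 0.3]
width: 0.0602
grasp_force: 0.0
```

Call:
send_rows:
  rows:
    - [0,0,-0.01,0.1,0.06]
    - [0,0,-0.02,0.181,0.06]
    - [0,0,-0.05,0.181,0.06]
    - [0,0,-0.075,0.181,0.06]
    - [0,0,-0.1,0.181,0.06]
    - [0,0,-0.104,0.181,0.04]
    - [0,0,-0.104,0.181,0.02]
    - [0,0,-0.104,0.181,0.0]
    - [0,0,-0.104,0.181,0.0]
    - [0,0,-0.104,0.181,0.0]

```text
time: 3.53
ee_pos: [0.4305, 0.034, 0.0342]
orientation: [-2.179, -2.262, -0.0]
contact_force: [0.7, 0.1, 0.9]
width: 0.0287
grasp_force: 0.0
```

```bash
python3 st.py
```

```text
t3.5 q [-0.09  0.88 -0.15  2.27  1.6   0.11 -1.75] pos [0.4305 0.034  0.0342] ydeg 2.1 F [0.7 0.1 0.9] w 0.0287 g 0.0
```

Call:
send_rows:
  rows:
    - [0,0,0,0,0]
    - [0,0,0,0,0]
    - [0,0,0,0,0]
    - [0,0,0,0,0]

```text
time: 3.87
ee_pos: [0.4309, 0.034, 0.035]
orientation: [2.179, 2.262, 0.001]
contact_force: [0.8, 1.4, 0.9]
width: 0.0096
grasp_force: 30.0
```

Call:
send_rows:
  rows:
    - [0.004,0,0,0,0]
    - [0.008,0,0,0,0]
    - [0.012,0,0,0,0]
    - [0.016,0.001,0,0,0]
    - [0.02,0.001,0,0,0]
    - [0.022,0.001,0,0,0]
    - [0.024,0.001,0,0,0]

```text
time: 4.45
ee_pos: [0.4539, 0.0349, 0.0349]
orientation: [-2.18, -2.262, 0.001]
contact_force: [-2.9, 0.6, 3.6]
width: 0.01
grasp_force: 30.0
```

Call:
send_rows:
  rows:
    - [0.001,0,0,0,0]
    - [0.002,0,0,0,0]
    - [0.003,0,0,0,0]
    - [0.003,0,0,0,0]

```text
time: 4.78
ee_pos: [0.4577, 0.035, 0.0349]
orientation: [2.179, 2.262, 0.0]
contact_force: [-2.4, 0.3, 5.3]
width: 0.0096
grasp_force: 30.0
```

Still sliding at friction; push on until the force rises.

Call:
send_rows:
  rows:
    - [0.001,0,0,0,0]
    - [0.002,0,0,0,0]
    - [0.003,0,0,0,0]
    - [0.003,0,0,0,0]

```text
time: 5.12
ee_pos: [0.4607, 0.0351, 0.0349]
orientation: [2.179, 2.262, 0.001]
contact_force: [-2.5, 0.0, 5.4]
width: 0.0099
grasp_force: 30.0
```

Call:
send_rows:
  rows:
    - [0.001,0,0,0,0]
    - [0.002,0,0,0,0]
    - [0.003,0,0,0,0]
    - [0.003,0,0,0,0]

```text
time: 5.45
ee_pos: [0.4611, 0.0351, 0.0349]
orientation: [-2.177, -2.262, 0.004]
contact_force: [-6.8, -0.4, 8.6]
width: 0.0097
grasp_force: 30.0
```

Call:
send_rows:
  rows:
    - [0.003,0,0,0,0]
    - [0.001,0,0,0,0.05]
    - [0.001,0,0,0,0.05]
    - [0.001,0,0,0,0.05]
    - [0.001,0,0.03,0,0.05]
    - [0.001,0,0.065,0,0.05]
    - [0.001,0,0.1,0,0.05]
    - [0.001,-0.03,0.12,0,0.05]
    - [0.001,-0.07,0.12,0,0.05]

```text
time: 6.2
ee_pos: [0.4689, -0.0316, 0.1591]
orientation: [2.169, 2.265, 0.016]
contact_force: [0.5, -0.9, -1.3]
width: 0.0501
grasp_force: 0.0
```

```bash
python3 - <<'E'
from h import *
from st import st
st()
s=snap('top'); im=s['frame'][:,:,::-1]
cv2.imwrite('pics/st1.png',cv2.resize(im[125:245,195:365],None,fx=4.6,fy=4.6,interpolation=cv2.INTER_CUBIC))
E
```

```text
t6.2 q [ 0.39  0.7  -0.67  2.1   0.78  0.6  -0.8 ] pos [ 0.4689 -0.0316  0.1591] ydeg 2.5 F [ 0.5 -0.9 -1.3] w 0.0501 g 0.0
```

View pics/st1.png

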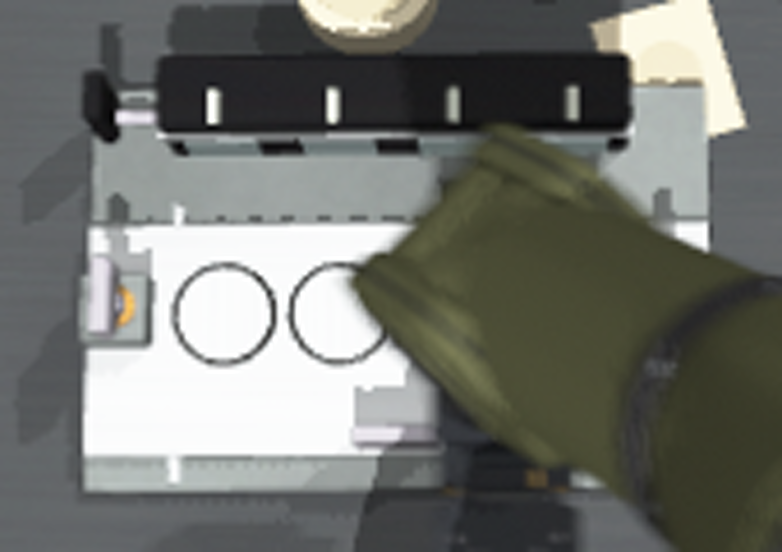

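```bash
python3 - <<'E'
from h import *
s=snap('top')
def w(l,z):return onplane(s,[((x+.5)/4.6-.5+195,(y+.5)/4.6-.5+125) for x,y in l],z)[:,:2]
r=w([(224.5,313.5),(340.5,312.5)],.022); print(r, 'wing',w([(99,294)],.09),'handle L end',w([(352,436)],.062))
u=np.array([np.cos(.0385),np.sin(.0385)]); v=np.array([-u[1],u[0]])
print(r-[.105*v,.035*v])
# ring centre by circle fit of dark pixels
E
```

```text
[[0.53575865 0.14629798]
 [0.53841862 0.07629362]] wing [[0.53247679 0.20844157]] handle L end [[0.45875679 0.06256101]]
[[0.53980015 0.04137579]
 [0.53976579 0.04131956]]
```

Call:
send_rows:
  rows:
    - [0.008,-0.01,0,0.12,0.05]
    - [0.016,-0.02,0,0.24,0.05]
    - [0.024,-0.03,0,0.36,0.05]
    - [0.032,-0.04,0,0.48,0.05]
    - [0.04,-0.05,0,0.6,0.05]
    - [0.048,-0.06,0,0.72,0.05]
    - [0.056,-0.07,0,0.84,0.05]
    - [0.064,-0.08,0,0.96,0.05]
    - [0.072,-0.09,0,1.08,0.05]
    - [0.077,-0.094,0,1.2,0.05]

```text
time: 7.13
ee_pos: [0.5426, -0.1312, 0.154]
orientation: [0.518, 3.098, -0.002]
contact_force: [1.2, 0.6, 0.2]
width: 0.0498
grasp_force: 0.0
```

Call:
send_rows:
  rows:
    - [0,0,0,0.12,0.05]
    - [0,0,0,0.24,0.05]
    - [0,0,0,0.36,0.05]
    - [0,0,0,0.37,0.05]
    - [0,0,0,0.37,0.05]
    - [0,0,0,0.37,0.05]

```text
time: 7.63
ee_pos: [0.5417, -0.1291, 0.1545]
orientation: [0.052, -3.141, 0.0]
contact_force: [0.2, 0.3, -0.6]
width: 0.0504
grasp_force: 0.0
```

```bash
python3 st.py
```

```text
t7.6 q [ 0.72  0.94 -1.07  1.83  0.98  1.02  0.83] pos [ 0.5417 -0.1291  0.1545] ydeg 91.9 F [ 0.2  0.3 -0.6] w 0.0504 g 0.0
```

Call:
send_rows:
  rows:
    - [0.004,0.0035,-0.02,0.005,0.05]
    - [0.004,0.0035,-0.045,0.005,0.05]
    - [0.004,0.0035,-0.07,0.005,0.05]
    - [0.004,0.0035,-0.0865,0.005,0.05]
    - [0.004,0.0035,-0.0865,0.005,0.05]
    - [0.004,0.0035,-0.0865,0.005,0.05]

```text
time: 8.13
ee_pos: [0.5453, -0.1253, 0.068]
orientation: [0.063, -3.14, -0.0]
contact_force: [1.1, -0.1, 0.2]
width: 0.0497
grasp_force: 0.0
```

Call:
send_rows:
  rows:
    - [0,0,0,0,0.03]
    - [0,0,0,0,0.02]
    - [0,0,0,0,0.0]
    - [0,0,0,0,0]
    - [0,0,0,0,0]
    - [0,0,0,0,0]
    - [0,0,0,0,0]

```text
time: 8.72
ee_pos: [0.5458, -0.1259, 0.0686]
orientation: [-0.064, 3.14, -0.001]
contact_force: [0.1, -0.1, 2.4]
width: 0.0118
grasp_force: 30.0
```

```bash
python3 st.py
```

```text
t8.7 q [ 0.67  1.06 -0.97  1.86  1.14  0.91  0.72] pos [ 0.5458 -0.1259  0.0686] ydeg 92.3 F [ 0.1 -0.1  2.4] w 0.0118 g 30.0
```

Call:
send_rows:
  rows:
    - [0,0,-0.003,0,0]
    - [0,0,-0.006,0,0]
    - [0,0,-0.009,0,0]
    - [0,0,-0.011,0,0]
    - [0,0,-0.011,0,0]
    - [0,0,-0.011,0,0]

```text
time: 9.22
ee_pos: [0.5459, -0.1258, 0.0577]
orientation: [-0.064, 3.14, -0.001]
contact_force: [-1.2, -1.7, 7.5]
width: 0.012
grasp_force: 30.0
```

```bash
python3 st.py
```

```text
t9.2 q [ 0.66  1.07 -0.96  1.87  1.16  0.9   0.71] pos [ 0.5459 -0.1258  0.0577] ydeg 92.4 F [-1.2 -1.7  7.5] w 0.0120 g 30.0
```

Call:
send_rows:
  rows:
    - [0,0,0,-0.1,0]
    - [0,0,0,-0.2,0]
    - [0,0,0,-0.3,0]
    - [0,0,0,-0.4,0]
    - [0,0,0,-0.5,0]
    - [0,0,0,-0.6,0]
    - [0,0,0,-0.7,0]
    - [0,0,0,-0.8,0]
    - [0,0,0,-0.8,0]

```text
time: 9.97
ee_pos: [0.5458, -0.1261, 0.0579]
orientation: [1.169, 2.914, -0.002]
contact_force: [-0.6, -0.5, 8.0]
width: 0.0119
grasp_force: 30.0
```

Call:
send_rows:
  rows:
    - [0,0,0,-0.1,0]
    - [0,0,0,-0.2,0]
    - [0,0,0,-0.3,0]
    - [0,0,0,-0.4,0]
    - [0,0,0,-0.5,0]
    - [0,0,0,-0.6,0]
    - [0,0,0,-0.7,0]
    - [0,0,0,-0.77,0]
    - [0,0,0,-0.77,0]
    - [0,0,0,-0.77,0]

```text
time: 10.8
ee_pos: [0.5457, -0.1262, 0.0577]
orientation: [2.174, 2.266, -0.002]
contact_force: [-1.6, -1.9, 7.5]
width: 0.0119
grasp_force: 30.0
```

```bash
python3 st.py
```

```text
t10.8 q [ 0.53  0.97 -0.68  1.87  0.97  0.67 -0.71] pos [ 0.5457 -0.1262  0.0577] ydeg 2.4 F [-1.6 -1.9  7.5] w 0.0119 g 30.0
```

Call:
send_rows:
  rows:
    - [0,0,0.003,0,0]
    - [0,0,0.006,0,0]
    - [0,0,0.007,0,0]
    - [0,0,0.007,0,0.05]
    - [0,0,0.007,0,0.05]
    - [0,0,0.007,0,0.05]
    - [0,0,0.04,0,0.05]
    - [0,0,0.075,0,0.05]
    - [0,0,0.092,0,0.05]

```text
time: 11.55
ee_pos: [0.5468, -0.1245, 0.1518]
orientation: [2.172, 2.268, 0.005]
contact_force: [0.5, -0.1, 0.2]
width: 0.049
grasp_force: 0.0
```

Call:
send_rows:
  rows:
    - [-0.001,0.034,0,0.12,0.05]
    - [-0.002,0.068,0,0.24,0.05]
    - [-0.004,0.102,0,0.36,0.05]
    - [-0.005,0.136,0,0.48,0.05]
    - [-0.006,0.17,0,0.6,0.05]
    - [-0.008,0.204,0,0.72,0.05]
    - [-0.009,0.238,0,0.84,0.05]
    - [-0.01,0.272,0,0.96,0.05]
    - [-0.012,0.306,0,1.08,0.05]
    - [-0.013,0.334,0,1.2,0.05]

```text
time: 12.38
ee_pos: [0.5317, 0.2116, 0.1491]
orientation: [-0.502, -3.1, -0.002]
contact_force: [-0.3, 0.1, -0.4]
width: 0.0501
grasp_force: 0.0
```

Call:
send_rows:
  rows:
    - [0,0,0,0.12,0.05]
    - [0,0,0,0.24,0.05]
    - [0,0,0,0.36,0.05]
    - [0,0,0,0.367,0.05]
    - [0,0,0,0.367,0.05]
    - [0,0,0,0.367,0.05]

```text
time: 12.88
ee_pos: [0.5325, 0.2084, 0.149]
orientation: [0.055, -3.141, -0.0]
contact_force: [0.4, -0.6, -0.1]
width: 0.0503
grasp_force: 0.0
```

```bash
python3 st.py
```

```text
t12.9 q [ 0.12  0.98 -1.1   1.79  1.01  1.07  0.23] pos [0.5325 0.2084 0.149 ] ydeg 92.0 F [ 0.4 -0.6 -0.1] w 0.0503 g 0.0
```

Call:
send_rows:
  rows:
    - [0,0,-0.025,0.003,0.05]
    - [0,0,-0.05,0.003,0.05]
    - [0,0,-0.075,0.003,0.05]
    - [0,0,-0.081,0.003,0.05]
    - [0,0,-0.081,0.003,0.03]
    - [0,0,-0.081,0.003,0.015]
    - [0,0,-0.081,0.003,0]
    - [0,0,-0.081,0.003,0]
    - [0,0,-0.081,0.003,0]
    - [0,0,-0.081,0.003,0]

```text
time: 13.72
ee_pos: [0.533, 0.2085, 0.0691]
orientation: [-0.064, 3.14, 0.0]
contact_force: [0.6, -3.7, 2.5]
width: 0.0121
grasp_force: 1.8
```

Call:
send_rows:
  rows:
    - [0,0,0,0,0]
    - [0,0,0,0,0]
    - [0,0,-0.003,0,0]
    - [0,0,-0.006,0,0]
    - [0,0,-0.009,0,0]
    - [0,0,-0.011,0,0]
    - [0,0,-0.011,0,0]
    - [0,0,-0.011,0,0]

```text
time: 14.38
ee_pos: [0.5331, 0.2082, 0.058]
orientation: [-0.064, 3.14, -0.001]
contact_force: [-0.3, -3.3, 10.6]
width: 0.0117
grasp_force: 30.0
```

```bash
python3 st.py
```

```text
t14.4 q [ 0.08  1.1  -1.01  1.83  1.17  0.96  0.13] pos [0.5331 0.2082 0.058 ] ydeg 92.3 F [-0.3 -3.3 10.6] w 0.0117 g 30.0
```

Call:
send_rows:
  rows:
    - [0,0,0,-0.1,0]
    - [0,0,0,-0.2,0]
    - [0,0,0,-0.3,0]
    - [0,0,0,-0.4,0]
    - [0,0,0,-0.5,0]
    - [0,0,0,-0.6,0]
    - [0,0,0,-0.7,0]
    - [0,0,0,-0.8,0]
    - [0,0,0,-0.8,0]

```text
time: 15.13
ee_pos: [0.533, 0.2077, 0.058]
orientation: [1.169, 2.914, -0.002]
contact_force: [0.6, -3.5, 10.5]
width: 0.0115
grasp_force: 30.0
```

Call:
send_rows:
  rows:
    - [0,0,0,-0.1,0]
    - [0,0,0,-0.2,0]
    - [0,0,0,-0.3,0]
    - [0,0,0,-0.4,0]
    - [0,0,0,-0.5,0]
    - [0,0,0,-0.6,0]
    - [0,0,0,-0.7,0]
    - [0,0,0,-0.77,0]
    - [0,0,0,-0.77,0]
    - [0,0,0,-0.77,0]

```text
time: 15.97
ee_pos: [0.5327, 0.2075, 0.058]
orientation: [2.173, 2.265, -0.002]
contact_force: [-0.8, -4.8, 11.6]
width: 0.0117
grasp_force: 30.0
```

Call:
send_rows:
  rows:
    - [0,0,0.003,0,0]
    - [0,0,0.006,0,0]
    - [0,0,0.007,0,0]
    - [0,0,0.007,0,0.05]
    - [0,0,0.007,0,0.05]
    - [0,0,0.007,0,0.05]
    - [0,0,0.04,0,0.08]
    - [0,0,0.075,0,0.08]
    - [0,0.02,0.11,0,0.08]
    - [0,0.05,0.12,0,0.08]

```text
time: 16.8
ee_pos: [0.5348, 0.2577, 0.1813]
orientation: [2.178, 2.261, 0.007]
contact_force: [1.0, 0.2, 0.4]
width: 0.0563
grasp_force: 0.0
```

Call:
send_rows:
  rows:
    - [-0.01,0.03,0,0,0.088]
    - [-0.03,0.06,0,0,0.088]
    - [-0.05,0.09,0,0,0.088]
    - [-0.07,0.11,0,0,0.088]

```text
time: 17.13
ee_pos: [0.4607, 0.3722, 0.1773]
orientation: [-2.17, -2.268, -0.003]
contact_force: [0.4, 0.8, -0.4]
width: 0.0829
grasp_force: 0.0
```

```bash
python3 - <<'E'
from h import *
from st import st
st()
s=snap('top'); im=s['frame'][:,:,::-1]; sc=lambda a:cv2.resize(a,None,fx=3,fy=3,interpolation=cv2.INTER_CUBIC)
cv2.imwrite('pics/a2.png',sc(im[125:290,125:390]))
for c in [(.444,-.244),(.453,-.38),(.576,-.389),(.442,.364)]:
    try: print([np.round(a,4) for a in spec(s,c)])
    except Exception as e: print(e)
E
```

```text
t17.1 q [-0.29  0.85 -0.86  1.71  0.77  0.95 -1.41] pos [0.4607 0.3722 0.1773] ydeg 2.5 F [ 0.4  0.8 -0.4] w 0.0829 g 0.0
[array([ 0.444 , -0.2452]), np.float64(28.3419), array([ 0.4439, -0.2438]), np.float64(166.8522), np.float64(0.018), np.int64(47), np.int64(337)]
[array([ 0.4529, -0.3826]), np.float64(29.8807), array([ 0.4532, -0.3836]), np.float64(113.8828), np.float64(0.0165), np.int64(45), np.int64(324)]
[array([ 0.5752, -0.3917]), np.float64(29.5879), array([ 0.575 , -0.3922]), np.float64(-169.3658), np.float64(0.0169), np.int64(41), np.int64(320)]
OpenCV(4.12.0) /io/opencv/modules/calib3d/src/undistort.dispatch.cpp:347: error: (-215:Assertion failed) CV_IS_MAT(_src) && CV_IS_MAT(_dst) && (_src->rows == 1 || _src->cols == 1) && (_dst->rows == 1 || _dst->cols == 1) && _src->cols + _src->rows - 1 == _dst->rows + _dst->cols - 1 && (CV_MAT_TYPE(_src->type) == CV_32FC2 || CV_MAT_TYPE(_src->type) == CV_64FC2) && (CV_MAT_TYPE(_dst->type) == CV_32FC2 || CV_MAT_TYPE(_dst->type) == CV_64FC2) in function 'cvUndistortPointsInternal'
```

View pics/a2.png

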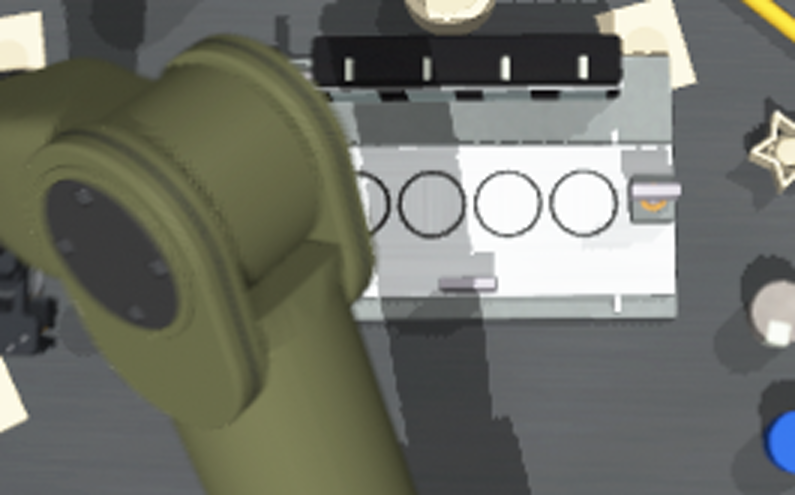

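Top crop: right wing (656,190) now lies along y, caught; tray home. The left stud is hidden by the arm. Next I locate specimen D with the wrist camera.

```bash
python3 - <<'E'
from h import *
s=snap('wrist','w1.png')
print(s['origin']); 
for c in [(.4437,.3674)]:
    print([np.round(a,4) for a in spec(s,c)], proj(s,[[*c,.042]]))
s=snap('side')
print([np.round(a,4) for a in spec(s,c)], proj(s,[[*c,.042]]))
E
```

```text
[0.45132861 0.45080204 0.32448532]
[array([0.442, 0.368]), np.float64(29.3291), array([0.4418, 0.3696]), np.float64(-75.4534), np.float64(0.0191), np.int64(347), np.int64(2829)] [[306.94078333 194.96443458]]
[array([0.4412, 0.3599]), np.float64(33.4858), array([0.4401, 0.3619]), np.float64(-61.7689), np.float64(0.01), np.int64(13), np.int64(130)] [[298.9928754  131.04471827]]
```

View pics/w1.png

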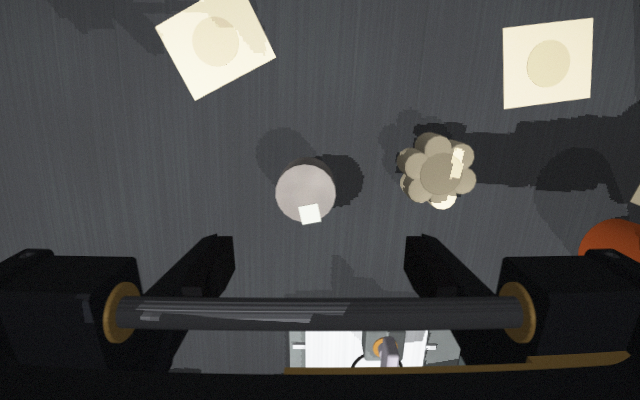

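Call:
send_rows:
  rows:
    - [-0.002,0,0,0.12,0.088]
    - [-0.004,0,0,0.24,0.088]
    - [-0.006,0,0,0.36,0.088]
    - [-0.008,0,0,0.48,0.088]
    - [-0.01,0,0,0.6,0.088]
    - [-0.012,-0.001,0,0.72,0.088]
    - [-0.014,-0.002,0,0.84,0.088]
    - [-0.016,-0.003,0,0.96,0.088]
    - [-0.018,-0.004,0,1.08,0.088]
    - [-0.018,-0.005,0,1.2,0.088]

```text
time: 18.12
ee_pos: [0.4455, 0.3619, 0.1766]
orientation: [0.508, 3.1, -0.002]
contact_force: [-0.2, -0.8, -0.4]
width: 0.0882
grasp_force: 0.0
```

Call:
send_rows:
  rows:
    - [0,0,-0.01,0.12,0.088]
    - [0,0,-0.02,0.24,0.088]
    - [0,0,-0.03,0.36,0.088]
    - [0,0,-0.04,0.48,0.088]
    - [0,0,-0.05,0.53,0.088]
    - [0,0,-0.05,0.53,0.088]
    - [0,0,-0.05,0.53,0.088]

```text
time: 18.7
ee_pos: [0.4452, 0.3622, 0.1264]
orientation: [0.31, -3.125, 0.002]
contact_force: [0.1, -0.7, -0.1]
width: 0.0882
grasp_force: 0.0
```

```bash
python3 st.py
```

```text
t18.7 q [-0.17  1.05 -1.17  1.79  1.1   1.12  0.02] pos [0.4452 0.3622 0.1264] ydeg 101.3 F [ 0.1 -0.7 -0.1] w 0.0882 g 0.0
```

Call:
send_rows:
  rows:
    - [-0.0024,0.0054,-0.02,0.012,0.088]
    - [-0.0024,0.0054,-0.05,0.012,0.088]
    - [-0.0024,0.0054,-0.08,0.012,0.088]
    - [-0.0024,0.0054,-0.105,0.012,0.088]
    - [-0.0024,0.0054,-0.116,0.012,0.088]
    - [-0.0024,0.0054,-0.116,0.012,0.088]
    - [-0.0024,0.0054,-0.116,0.012,0.07]
    - [-0.0024,0.0054,-0.116,0.012,0.06]
    - [-0.0024,0.0054,-0.116,0.012,0.05]
    - [-0.0024,0.0054,-0.116,0.012,0.04]

```text
time: 19.53
ee_pos: [0.4428, 0.3696, 0.0128]
orientation: [-0.334, 3.122, 0.003]
contact_force: [-0.3, 0.4, 0.1]
width: 0.0635
grasp_force: 0.0
```

Call:
send_rows:
  rows:
    - [0,0,0,0,0.04]
    - [0,0,0,0,0.04]
    - [0,0,0,0,0.04]
    - [0,0,0.02,0,0.04]
    - [0,0,0.05,0,0.04]
    - [0,0,0.08,0,0.04]
    - [0,0,0.11,0,0.04]
    - [0,0,0.135,0,0.04]
    - [0,0,0.135,0,0.04]

```text
time: 20.28
ee_pos: [0.4428, 0.3717, 0.1511]
orientation: [-0.334, 3.119, 0.01]
contact_force: [0.0, 0.8, -2.4]
width: 0.0553
grasp_force: 30.0
```

```bash
python3 st.py
```

```text
t20.3 q [-0.18  1.02 -1.19  1.77  1.06  1.14  0.05] pos [0.4428 0.3717 0.1511] ydeg 102.2 F [ 0.   0.8 -2.4] w 0.0553 g 30.0
```

Call:
send_rows:
  rows:
    - [0.008,-0.019,0.01,0.12,0.04]
    - [0.016,-0.038,0.02,0.24,0.04]
    - [0.024,-0.057,0.02,0.36,0.04]
    - [0.032,-0.076,0.02,0.48,0.04]
    - [0.04,-0.095,0.02,0.6,0.04]
    - [0.048,-0.114,0.02,0.72,0.04]
    - [0.056,-0.133,0.02,0.84,0.04]
    - [0.064,-0.152,0.02,0.96,0.04]
    - [0.072,-0.171,0.02,1.08,0.04]
    - [0.08,-0.19,0.02,1.2,0.04]

```text
time: 21.12
ee_pos: [0.522, 0.1773, 0.1645]
orientation: [2.045, -2.382, -0.001]
contact_force: [0.8, 0.7, -1.5]
width: 0.0552
grasp_force: 30.0
```

Call:
send_rows:
  rows:
    - [0.008,-0.02,0,0.12,0.04]
    - [0.013,-0.035,0,0.196,0.04]
    - [0.013,-0.035,-0.03,0.196,0.04]
    - [0.013,-0.035,-0.05,0.196,0.04]
    - [0.013,-0.035,-0.07,0.196,0.04]
    - [0.013,-0.035,-0.09,0.196,0.04]
    - [0.013,-0.035,-0.09,0.196,0.04]
    - [0.013,-0.035,-0.09,0.196,0.04]

```text
time: 21.78
ee_pos: [0.5341, 0.1434, 0.0747]
orientation: [2.262, -2.176, -0.003]
contact_force: [-0.3, 0.1, -2.0]
width: 0.055
grasp_force: 30.0
```

```bash
python3 st.py
```

```text
t21.8 q [ 0.3   1.23 -1.32  1.87  1.3   1.25  1.69] pos [0.5341 0.1434 0.0747] ydeg -177.8 F [-0.3  0.1 -2. ] w 0.0550 g 30.0
```

Call:
send_rows:
  rows:
    - [0.0014,0.0027,-0.012,0,0.04]
    - [0.0014,0.0027,-0.024,0,0.04]
    - [0.0014,0.0027,-0.034,0,0.04]
    - [0.0014,0.0027,-0.037,0,0.04]
    - [0.0014,0.0027,-0.037,0,0.04]

```text
time: 22.2
ee_pos: [0.536, 0.1461, 0.038]
orientation: [2.262, -2.177, -0.001]
contact_force: [-0.3, -0.4, -2.4]
width: 0.0554
grasp_force: 30.0
```

```bash
python3 st.py
```

```text
t22.2 q [ 0.28  1.28 -1.29  1.88  1.37  1.22  1.66] pos [0.536  0.1461 0.038 ] ydeg -177.8 F [-0.3 -0.4 -2.4] w 0.0554 g 30.0
```

Call:
send_rows:
  rows:
    - [0,0,-0.001,0,0.04]
    - [0,0,-0.002,0,0.04]
    - [0,0,-0.003,0,0.04]
    - [0,0,-0.003,0,0.04]

```text
time: 22.53
ee_pos: [0.5367, 0.1466, 0.0364]
orientation: [-2.263, 2.178, -0.0]
contact_force: [0.3, 0.0, -2.9]
width: 0.0552
grasp_force: 30.0
```

Call:
send_rows:
  rows:
    - [0,0,-0.001,0,0.04]
    - [0,0,-0.0015,0,0.04]
    - [0,0,-0.0015,0,0.04]

```text
time: 22.78
ee_pos: [0.5365, 0.1465, 0.0347]
orientation: [2.264, -2.178, -0.0]
contact_force: [-0.2, -0.5, -2.4]
width: 0.0553
grasp_force: 30.0
```

Call:
send_rows:
  rows:
    - [0,0,-0.001,0,0.04]
    - [0,0,-0.0015,0,0.04]
    - [0,0,-0.0015,0,0.04]

```text
time: 23.03
ee_pos: [0.5366, 0.1466, 0.0342]
orientation: [-2.264, 2.178, -0.001]
contact_force: [-1.2, -2.5, 5.4]
width: 0.0551
grasp_force: 30.0
```

Call:
send_rows:
  rows:
    - [0,0,-0.001,0,0.04]
    - [0,0,-0.001,0,0.04]
    - [0,0,-0.001,0,0.04]

```text
time: 23.28
ee_pos: [0.5367, 0.1466, 0.0341]
orientation: [-2.264, 2.178, -0.001]
contact_force: [-2.8, -3.6, 12.0]
width: 0.0552
grasp_force: 30.0
```

Call:
send_rows:
  rows:
    - [0,0,0.002,0,0.07]
    - [0,0,0.002,0,0.075]
    - [0,0,0.002,0,0.075]
    - [0,0,0.002,0,0.075]
    - [0,0,0.03,0,0.075]
    - [0,0,0.06,0,0.075]
    - [0,0,0.09,0,0.08]
    - [0,0,0.12,0,0.088]
    - [0,0,0.15,0,0.088]

```text
time: 24.03
ee_pos: [0.5362, 0.1467, 0.1832]
orientation: [2.264, -2.178, -0.001]
contact_force: [0.2, -0.6, 0.5]
width: 0.0878
grasp_force: 0.0
```

Call:
send_rows:
  rows:
    - [-0.009,-0.038,0,-0.03,0.088]
    - [-0.018,-0.076,0,-0.06,0.088]
    - [-0.027,-0.114,0,-0.09,0.088]
    - [-0.036,-0.152,0,-0.12,0.088]
    - [-0.045,-0.19,0,-0.15,0.088]
    - [-0.054,-0.228,0,-0.18,0.088]
    - [-0.063,-0.266,0,-0.21,0.088]
    - [-0.072,-0.304,0,-0.24,0.088]
    - [-0.081,-0.34,0,-0.27,0.088]
    - [-0.081,-0.34,0,-0.272,0.088]

```text
time: 24.87
ee_pos: [0.4526, -0.2013, 0.1805]
orientation: [1.927, -2.473, 0.001]
contact_force: [0.1, 0.6, -0.9]
width: 0.0876
grasp_force: 0.0
```

```bash
python3 - <<'E'
from h import *
from st import st
st()
s=snap('top'); im=s['frame'][:,:,::-1]; sc=lambda a:cv2.resize(a,None,fx=3,fy=3,interpolation=cv2.INTER_CUBIC)
cv2.imwrite('pics/a3.png',sc(im[125:290,195:455]))
print([np.round(a,4) for a in spec(s,(.5355,.1461),.064)])
for n in('top','wrist'):
  s=snap(n)
  for c in [(.444,-.244),(.453,-.38),(.576,-.389)]:
    try: print(n,[np.round(a,4) for a in spec(s,c)])
    except Exception as e: print('none')
E
```

```text
t24.9 q [ 1.04  1.02 -1.41  1.98  1.1   1.24  2.08] pos [ 0.4526 -0.2013  0.1805] ydeg 165.9 F [ 0.1  0.6 -0.9] w 0.0876 g 0.0
[array([0.5343, 0.1544]), np.float64(35.5606), array([0.5359, 0.1465]), np.float64(-11.7256), np.float64(0.0197), np.int64(41), np.int64(340)]
top [array([ 0.4432, -0.2454]), np.float64(28.374), array([ 0.4389, -0.2451]), np.float64(nan), np.float64(nan), np.int64(0), np.int64(148)]
none
top [array([ 0.5843, -0.4006]), np.float64(25.4234), array([ 0.5902, -0.4062]), np.float64(nan), np.float64(nan), np.int64(0), np.int64(87)]
wrist [array([ 0.444 , -0.2445]), np.float64(28.5564), array([ 0.4446, -0.2457]), np.float64(nan), np.float64(nan), np.int64(0), np.int64(3152)]
none
wrist [array([ 0.5766, -0.3826]), np.float64(27.3335), array([ 0.579 , -0.3751]), np.float64(nan), np.float64(nan), np.int64(0), np.int64(1155)]
```

View pics/a3.png

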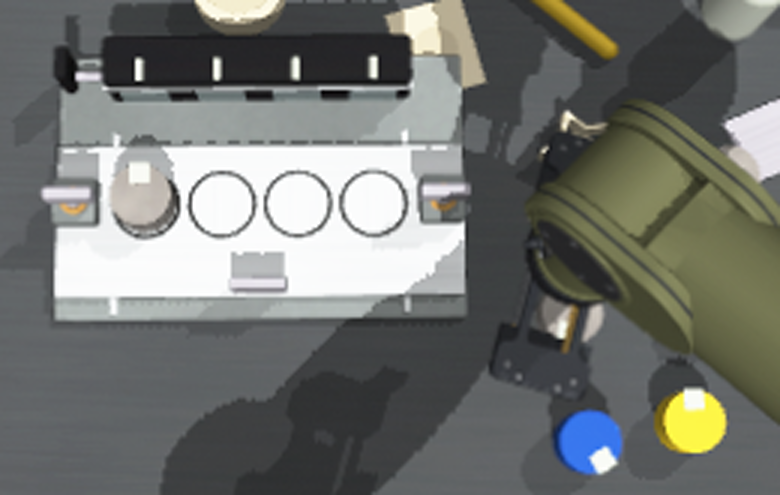

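Call:
send_rows:
  rows:
    - [-0.004,-0.02,-0.01,0.012,0.088]
    - [-0.0086,-0.0434,-0.02,0.012,0.088]
    - [-0.0086,-0.0434,-0.05,0.012,0.088]
    - [-0.0086,-0.0434,-0.08,0.012,0.088]
    - [-0.0086,-0.0434,-0.09,0.012,0.088]
    - [-0.0086,-0.0434,-0.09,0.012,0.088]

```text
time: 25.52
ee_pos: [0.4462, -0.2349, 0.0904]
orientation: [1.966, -2.449, -0.006]
contact_force: [0.3, 0.5, -0.7]
width: 0.0877
grasp_force: 0.0
```

```bash
python3 st.py
```

```text
t25.5 q [ 1.06  1.16 -1.31  2.01  1.28  1.18  2.09] pos [ 0.4462 -0.2349  0.0904] ydeg 167.5 F [ 0.3  0.5 -0.7] w 0.0877 g 0.0
```

Call:
send_rows:
  rows:
    - [-0.0022,-0.0098,0,-0.014,0.088]
    - [-0.0022,-0.0098,-0.02,-0.014,0.088]
    - [-0.0022,-0.0098,-0.045,-0.014,0.088]
    - [-0.0022,-0.0098,-0.065,-0.014,0.088]
    - [-0.0022,-0.0098,-0.078,-0.014,0.088]
    - [-0.0022,-0.0098,-0.078,-0.014,0.088]
    - [-0.0022,-0.0098,-0.078,-0.014,0.07]
    - [-0.0022,-0.0098,-0.078,-0.014,0.06]
    - [-0.0022,-0.0098,-0.078,-0.014,0.05]
    - [-0.0022,-0.0098,-0.078,-0.014,0.04]

```text
time: 26.35
ee_pos: [0.4456, -0.2469, 0.0156]
orientation: [-1.944, 2.466, -0.003]
contact_force: [-0.5, 0.1, -0.5]
width: 0.0634
grasp_force: 0.0
```

Call:
send_rows:
  rows:
    - [0,0,0,0,0.04]
    - [0,0,0,0,0.04]
    - [0,0,0,0,0.04]
    - [0,0,0,0,0.04]

```text
time: 26.68
ee_pos: [0.4451, -0.2468, 0.015]
orientation: [-1.945, 2.467, -0.002]
contact_force: [-1.1, -0.4, 5.9]
width: 0.0552
grasp_force: 30.0
```

```bash
python3 st.py
```

```text
t26.7 q [ 1.05  1.28 -1.23  2.02  1.44  1.14  2.02] pos [ 0.4451 -0.2468  0.015 ] ydeg 166.5 F [-1.1 -0.4  5.9] w 0.0552 g 30.0
```

Call:
send_rows:
  rows:
    - [0,0,0.02,0,0.04]
    - [0,0,0.05,-0.06,0.04]
    - [0,0,0.08,-0.18,0.04]
    - [0,0,0.11,-0.3,0.04]
    - [0,0,0.14,-0.42,0.04]
    - [0.005,0.03,0.14,-0.54,0.04]
    - [0.01,0.05,0.14,-0.66,0.04]
    - [0.015,0.07,0.14,-0.78,0.04]
    - [0.02,0.09,0.14,-0.9,0.04]
    - [0.025,0.11,0.14,-1.02,0.04]

```text
time: 27.52
ee_pos: [0.4694, -0.1358, 0.154]
orientation: [0.484, -3.103, -0.0]
contact_force: [0.6, -0.5, -2.1]
width: 0.0553
grasp_force: 30.0
```

Call:
send_rows:
  rows:
    - [0.008,0.025,0,-0.12,0.04]
    - [0.016,0.05,0,-0.24,0.04]
    - [0.024,0.075,0,-0.36,0.04]
    - [0.032,0.1,0,-0.48,0.04]
    - [0.04,0.125,0,-0.6,0.04]
    - [0.048,0.15,0,-0.72,0.04]
    - [0.056,0.175,0,-0.84,0.04]
    - [0.064,0.2,0,-0.96,0.04]
    - [0.068,0.213,0,-1.08,0.04]
    - [0.068,0.213,0,-1.2,0.04]

```text
time: 28.35
ee_pos: [0.5382, 0.0814, 0.1547]
orientation: [-1.346, -2.838, -0.007]
contact_force: [0.4, -0.9, -2.6]
width: 0.0551
grasp_force: 30.0
```

Call:
send_rows:
  rows:
    - [0,0,0,-0.12,0.04]
    - [0,0,-0.01,-0.24,0.04]
    - [0,0,-0.02,-0.36,0.04]
    - [0,0,-0.04,-0.48,0.04]
    - [0,0,-0.06,-0.6,0.04]
    - [0,0,-0.08,-0.648,0.04]
    - [0,0,-0.08,-0.648,0.04]
    - [0,0,-0.08,-0.648,0.04]

```text
time: 29.02
ee_pos: [0.5368, 0.0763, 0.0736]
orientation: [-2.175, -2.265, 0.003]
contact_force: [-0.4, 0.1, -1.5]
width: 0.0556
grasp_force: 30.0
```

```bash
python3 st.py
```

```text
t29.0 q [ 0.19  0.94 -0.72  1.92  0.99  0.69 -1.12] pos [0.5368 0.0763 0.0736] ydeg 2.3 F [-0.4  0.1 -1.5] w 0.0556 g 30.0
```

Call:
send_rows:
  rows:
    - [0.0012,0,-0.015,0,0.04]
    - [0.0012,0,-0.028,0,0.04]
    - [0.0012,0,-0.034,0,0.04]
    - [0.0012,0,-0.036,0,0.04]
    - [0.0012,0,-0.037,0,0.04]
    - [0.0012,0,-0.037,0,0.04]

```text
time: 29.52
ee_pos: [0.5393, 0.0767, 0.0379]
orientation: [2.178, 2.263, 0.002]
contact_force: [-0.4, -0.5, -1.6]
width: 0.0554
grasp_force: 30.0
```

Call:
send_rows:
  rows:
    - [0,0,-0.001,0,0.04]
    - [0,0,-0.002,0,0.04]
    - [0,0,-0.002,0,0.04]

```text
time: 29.77
ee_pos: [0.5396, 0.0767, 0.037]
orientation: [2.177, 2.262, 0.002]
contact_force: [-1.8, -1.4, 8.9]
width: 0.0553
grasp_force: 30.0
```

Call:
send_rows:
  rows:
    - [0,0,0.002,0,0.07]
    - [0,0,0.002,0,0.075]
    - [0,0,0.002,0,0.075]
    - [0,0,0.002,0,0.075]
    - [0,0,0.03,0,0.075]
    - [0,0,0.06,0,0.075]
    - [0,0,0.09,0.1,0.075]
    - [0,0,0.12,0.2,0.075]
    - [0,-0.03,0.14,0.3,0.075]
    - [0,-0.065,0.15,0.4,0.075]

```text
time: 30.6
ee_pos: [0.5404, 0.0146, 0.1887]
orientation: [1.67, 2.658, 0.009]
contact_force: [0.9, 0.2, -0.0]
width: 0.075
grasp_force: 0.0
```

Call:
send_rows:
  rows:
    - [-0.008,-0.035,0,0.12,0.075]
    - [-0.016,-0.07,0,0.24,0.075]
    - [-0.024,-0.105,0,0.36,0.075]
    - [-0.032,-0.14,0,0.48,0.075]
    - [-0.04,-0.175,0,0.6,0.075]
    - [-0.048,-0.21,0,0.72,0.075]
    - [-0.056,-0.245,0,0.84,0.075]
    - [-0.064,-0.28,0,0.96,0.075]
    - [-0.072,-0.315,0,1.08,0.075]
    - [-0.08,-0.335,0,1.2,0.075]

```text
time: 31.43
ee_pos: [0.4576, -0.3278, 0.1845]
orientation: [0.107, -3.139, 0.002]
contact_force: [-0.3, 1.0, -0.9]
width: 0.0747
grasp_force: 0.0
```

Call:
send_rows:
  rows:
    - [0,0,0,0.12,0.075]
    - [0,0,0,0.24,0.075]
    - [0,0,0,0.315,0.075]
    - [0,0,0,0.315,0.075]
    - [0,0,0,0.315,0.075]

```text
time: 31.85
ee_pos: [0.4588, -0.3236, 0.185]
orientation: [0.593, -3.085, -0.001]
contact_force: [-0.1, 0.6, 0.2]
width: 0.0751
grasp_force: 0.0
```

```bash
python3 - <<'E'
from h import *
from st import st
st()
s=snap('top'); im=s['frame'][:,:,::-1]; cv2.imwrite('pics/a4.png',im)
for c in [(.5355,.1461),(.538,.0762)]:print([np.round(a,4) for a in spec(s,c,.064)])
w=snap('wrist'); cv2.imwrite('pics/w4.png',w['frame'][:,:,::-1])
for c in [(.453,-.383),(.575,-.39)]:
    try: print([np.round(a,4) for a in spec(w,c)],proj(w,[[*c,.042]]))
    except Exception as e: print('none')
E
```

```text
t31.9 q [ 1.18  1.02 -1.32  1.79  1.05  1.25  1.5 ] pos [ 0.4588 -0.3236  0.185 ] ydeg 111.8 F [-0.1  0.6  0.2] w 0.0751 g 0.0
[array([0.5357, 0.1547]), np.float64(35.5017), array([0.5358, 0.1465]), np.float64(-11.7615), np.float64(0.0179), np.int64(44), np.int64(342)]
[array([0.5394, 0.084 ]), np.float64(36.5936), array([0.5394, 0.0763]), np.float64(-16.6028), np.float64(0.0207), np.int64(44), np.int64(339)]
[array([ 0.4535, -0.3833]), np.float64(28.5856), array([ 0.453 , -0.3839]), np.float64(nan), np.float64(nan), np.int64(0), np.int64(2911)] [[259.77682589 152.08131435]]
[array([ 0.5674, -0.4043]), np.float64(25.7871), array([ 0.5649, -0.4108]), np.float64(172.5538), np.float64(0.0135), np.int64(25), np.int64(418)] [[214.70878486 261.39520849]]
```

View pics/w4.png

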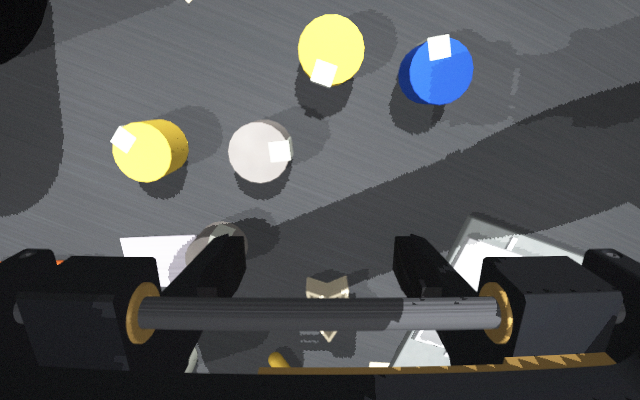

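```bash
cat >> h.py <<'E'
def spec2(s,c0,z=0.042):
    """centre: cross-correlate disc of r=28 mm with top-height pixels; tag: white pixels on the top plane"""
    P=cloud(s); im=s['frame'].astype(float)
    g=np.arange(-.05,.0501,.0005); X,Y=np.meshgrid(c0[0]+g,c0[1]+g,indexing='ij')
    uv=proj(s,np.c_[X.ravel(),Y.ravel(),np.full(X.size,z)]).astype(np.float32)
    mu,mv=uv[:,0].reshape(X.shape),uv[:,1].reshape(X.shape)
    Z=cv2.remap(P[...,2].astype(np.float32),mu,mv,cv2.INTER_LINEAR)
    I=cv2.remap(s['frame'],mu,mv,cv2.INTER_LINEAR).astype(float)
    m=(np.abs(Z-z)<.005).astype(np.float32)
    r=np.hypot(*np.meshgrid(g,g)); 
    k=np.where(r<.028,1.,np.where(r<.036,-1.,0)).astype(np.float32)
    k=k[28:-28,28:-28]
    C=cv2.filter2D(m,-1,k,borderType=cv2.BORDER_CONSTANT); i,j=np.unravel_index(C.argmax(),C.shape)
    c=np.array([c0[0]+g[i],c0[1]+g[j]]); d=np.hypot(X-c[0],Y-c[1])
    ins=d<.0265; b=I.min(2); base=np.median(b[ins]); hi=np.percentile(b[ins],98)
    t=ins&(b>(base+hi)/2)
    D=np.array([X[t].mean(),Y[t].mean()])-c
    return c.round(4),'tag deg %.1f r %.4f'%(np.degrees(np.arctan2(D[1],D[0])),np.hypot(*D)),'area mm2 %.0f'%(t.sum()*.25),'base %.0f hi %.0f'%(base,hi)
E
python3 - <<'E'
from h import *
s=snap('top')
for c in [(.5355,.1461),(.538,.0762)]:print(*spec2(s,c,.064))
w=snap('wrist'); print(*spec2(w,(.453,-.383)))
E
```

```text
[0.536  0.1461] tag deg 5.2 r 0.0189 area mm2 258 base 184 hi 245
[0.539  0.0757] tag deg 6.9 r 0.0187 area mm2 266 base 184 hi 245
[ 0.4535 -0.3835] tag deg 115.8 r 0.0174 area mm2 315 base 230 hi 255
```

Call:
send_rows:
  rows:
    - [-0.002,-0.03,0,0,0.075]
    - [-0.0053,-0.0599,-0.02,0,0.075]
    - [-0.0053,-0.0599,-0.05,0,0.075]
    - [-0.0053,-0.0599,-0.08,0,0.075]
    - [-0.0053,-0.0599,-0.1,0,0.075]
    - [-0.0053,-0.0599,-0.1,0,0.075]
    - [-0.0053,-0.0599,-0.1,0,0.075]

```text
time: 32.63
ee_pos: [0.4535, -0.3831, 0.0849]
orientation: [0.597, -3.084, -0.002]
contact_force: [0.1, -0.1, -0.1]
width: 0.0751
grasp_force: 0.0
```

```bash
python3 st.py
```

```text
t32.6 q [ 1.21  1.17 -1.22  1.75  1.21  1.18  1.56] pos [ 0.4535 -0.3831  0.0849] ydeg 111.9 F [ 0.1 -0.1 -0.1] w 0.0751 g 0.0
```

Call:
send_rows:
  rows:
    - [0,-0.0004,-0.025,0,0.075]
    - [0,-0.0004,-0.05,0,0.075]
    - [0,-0.0004,-0.067,0,0.075]
    - [0,-0.0004,-0.071,0,0.075]
    - [0,-0.0004,-0.071,0,0.075]
    - [0,-0.0004,-0.071,0,0.065]
    - [0,-0.0004,-0.071,0,0.055]
    - [0,-0.0004,-0.071,0,0.045]
    - [0,-0.0004,-0.071,0,0.04]
    - [0,-0.0004,-0.071,0,0.04]

```text
time: 33.47
ee_pos: [0.4547, -0.3844, 0.0159]
orientation: [-0.596, 3.083, -0.003]
contact_force: [-0.2, -0.5, 6.8]
width: 0.0552
grasp_force: 30.0
```

Call:
send_rows:
  rows:
    - [0,0,0,0,0.04]
    - [0,0,0,0,0.04]
    - [0,0,0,0,0.04]

```text
time: 33.72
ee_pos: [0.4547, -0.3844, 0.0159]
orientation: [-0.596, 3.082, -0.003]
contact_force: [-0.2, -1.3, 6.3]
width: 0.0553
grasp_force: 30.0
```

```bash
python3 st.py
```

```text
t33.7 q [ 1.19  1.27 -1.16  1.76  1.33  1.12  1.51] pos [ 0.4547 -0.3844  0.0159] ydeg 111.9 F [-0.2 -1.3  6.3] w 0.0553 g 30.0
```

Call:
send_rows:
  rows:
    - [0,0,0.02,0,0.04]
    - [0,0,0.05,0,0.04]
    - [0,0,0.08,-0.12,0.04]
    - [0,0,0.11,-0.24,0.04]
    - [0,0.02,0.14,-0.36,0.04]
    - [0.005,0.045,0.14,-0.48,0.04]
    - [0.01,0.07,0.14,-0.6,0.04]
    - [0.015,0.1,0.14,-0.72,0.04]
    - [0.02,0.13,0.14,-0.84,0.04]
    - [0.025,0.16,0.14,-0.96,0.04]

```text
time: 34.55
ee_pos: [0.4781, -0.2228, 0.1542]
orientation: [-0.905, -3.008, 0.0]
contact_force: [-0.2, -0.3, -3.0]
width: 0.0552
grasp_force: 30.0
```

Call:
send_rows:
  rows:
    - [0.008,0.03,0,-0.12,0.04]
    - [0.016,0.06,0,-0.24,0.04]
    - [0.024,0.09,0,-0.36,0.04]
    - [0.032,0.12,0,-0.48,0.04]
    - [0.04,0.15,0,-0.6,0.04]
    - [0.048,0.18,0,-0.72,0.04]
    - [0.056,0.21,0,-0.84,0.04]
    - [0.061,0.2306,0,-0.95,0.04]
    - [0.061,0.2306,0,-0.995,0.04]
    - [0.061,0.2306,0,-0.995,0.04]

```text
time: 35.38
ee_pos: [0.5396, 0.0088, 0.1546]
orientation: [2.221, 2.222, 0.001]
contact_force: [0.2, 0.2, -2.5]
width: 0.0554
grasp_force: 30.0
```

Call:
send_rows:
  rows:
    - [0,0,-0.02,0,0.04]
    - [0,0,-0.05,0,0.04]
    - [0,0,-0.08,0,0.04]
    - [0,0,-0.08,0,0.04]
    - [0,0,-0.08,0,0.04]

```text
time: 35.8
ee_pos: [0.5382, 0.0055, 0.0733]
orientation: [-2.222, -2.218, 0.005]
contact_force: [0.7, 0.6, -1.8]
width: 0.0555
grasp_force: 30.0
```

```bash
python3 st.py
```

```text
t35.8 q [ 0.36  0.96 -0.8   1.93  1.05  0.75 -1.08] pos [0.5382 0.0055 0.0733] ydeg -0.1 F [ 0.7  0.6 -1.8] w 0.0555 g 30.0
```

Call:
send_rows:
  rows:
    - [0.0015,0.0005,-0.015,0,0.04]
    - [0.0015,0.0005,-0.028,0,0.04]
    - [0.0015,0.0005,-0.033,0,0.04]
    - [0.0015,0.0005,-0.035,0,0.04]
    - [0.0015,0.0005,-0.036,0,0.04]
    - [0.0015,0.0005,-0.036,0,0.04]

```text
time: 36.3
ee_pos: [0.5418, 0.0072, 0.0393]
orientation: [2.223, 2.218, 0.002]
contact_force: [0.2, 0.6, -2.3]
width: 0.0556
grasp_force: 30.0
```

Call:
send_rows:
  rows:
    - [0,0,-0.001,0,0.04]
    - [0,0,-0.002,0,0.04]
    - [0,0,-0.002,0,0.04]

```text
time: 36.55
ee_pos: [0.5418, 0.0074, 0.0379]
orientation: [2.222, 2.218, 0.002]
contact_force: [-1.3, -0.4, 8.6]
width: 0.0554
grasp_force: 30.0
```

Call:
send_rows:
  rows:
    - [0,0,0.002,0,0.07]
    - [0,0,0.002,0,0.075]
    - [0,0,0.002,0,0.075]
    - [0,0,0.002,0,0.075]
    - [0,0,0.03,0,0.075]
    - [0,0,0.06,0,0.075]
    - [0,0,0.09,0,0.075]
    - [0,0,0.12,0,0.075]
    - [0,-0.03,0.14,0,0.075]
    - [0,-0.065,0.15,0,0.075]

```text
time: 37.38
ee_pos: [0.5428, -0.0547, 0.1898]
orientation: [2.215, 2.225, 0.009]
contact_force: [0.9, -1.2, -0.3]
width: 0.0751
grasp_force: 0.0
```

Call:
send_rows:
  rows:
    - [0.003,-0.035,0,0.02,0.075]
    - [0.006,-0.07,0,0.04,0.075]
    - [0.009,-0.105,0,0.06,0.075]
    - [0.012,-0.14,0,0.08,0.075]
    - [0.015,-0.175,0,0.1,0.075]
    - [0.018,-0.21,0,0.12,0.075]
    - [0.021,-0.245,0,0.14,0.075]
    - [0.024,-0.27,0,0.16,0.075]
    - [0.026,-0.27,0,0.18,0.075]
    - [0.026,-0.27,0,0.21,0.075]

```text
time: 38.22
ee_pos: [0.5668, -0.3299, 0.1854]
orientation: [-1.983, -2.437, 0.0]
contact_force: [0.5, 0.6, 0.9]
width: 0.0752
grasp_force: 0.0
```

```bash
python3 - <<'E'
from h import *
from st import st
st()
s=snap('top')
for c in [(.5355,.1461),(.538,.0762),(.5405,.0062)]:print(*spec2(s,c,.064))
print(s['frame'].shape)
w=snap('wrist','w5.png'); print(*spec2(w,(.575,-.392)), proj(w,[[.575,-.392,.042]]))
P=np.load('P.npy'); 
for sg in(1,-1):
    f=np.array([.575,-.392])+sg*.046*np.array([.978,.208]); m=np.hypot(P[...,0]-f[0],P[...,1]-f[1])<.014
    print(sg,f,np.percentile(P[m][:,2],[5,50,95]).round(4))
E
```

```text
t38.2 q [ 0.93  0.97 -1.    1.49  0.86  1.16 -0.02] pos [ 0.5668 -0.3299  0.1854] ydeg 11.7 F [0.5 0.6 0.9] w 0.0752 g 0.0
[0.536  0.1461] tag deg 5.2 r 0.0189 area mm2 258 base 184 hi 246
[0.539  0.0757] tag deg 6.8 r 0.0187 area mm2 265 base 184 hi 246
[0.5415 0.0077] tag deg 7.9 r 0.0185 area mm2 271 base 185 hi 246
(400, 640, 3)
[ 0.5755 -0.3915] tag deg -173.7 r 0.0177 area mm2 300 base 220 hi 254 [[313.45494751 245.01211346]]
1 [ 0.619988 -0.382432] [-0.0038  0.0005  0.0042]
-1 [ 0.530012 -0.401568] [-0.0032  0.0001  0.0039]
```

View pics/w5.png

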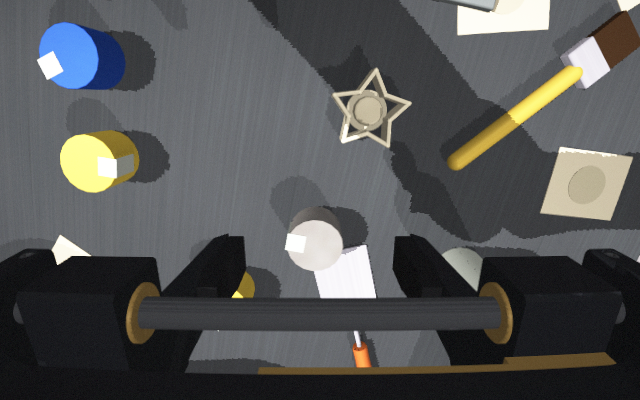

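```bash
python3 - <<'E'
import numpy as np
P=np.load('P.npy'); m=(P[...,2]>.05)&(P[...,0]>.6)&(P[...,0]<.85)&(P[...,1]<-.3)&(P[...,1]>-.5)
Q=P[m]; print(len(Q),Q.min(0).round(3),Q.max(0).round(3))
E
```

```text
660 [ 0.716 -0.5    0.05 ] [ 0.849 -0.376  0.175]
```

Call:
send_rows:
  rows:
    - [0.004,-0.03,0,-0.03,0.075]
    - [0.0087,-0.0616,-0.02,-0.065,0.075]
    - [0.0087,-0.0616,-0.05,-0.065,0.075]
    - [0.0087,-0.0616,-0.08,-0.065,0.075]
    - [0.0087,-0.0616,-0.1,-0.065,0.075]
    - [0.0087,-0.0616,-0.1,-0.065,0.075]
    - [0.0087,-0.0616,-0.1,-0.065,0.075]

```text
time: 38.9
ee_pos: [0.5756, -0.3883, 0.0856]
orientation: [-2.055, -2.374, -0.0]
contact_force: [0.2, -1.0, 0.9]
width: 0.0748
grasp_force: 0.0
```

```bash
python3 st.py
```

```text
t38.9 q [ 0.94  1.12 -0.92  1.42  0.95  1.08 -0.02] pos [ 0.5756 -0.3883  0.0856] ydeg 8.2 F [ 0.2 -1.   0.9] w 0.0748 g 0.0
```

Call:
send_rows:
  rows:
    - [0,-0.003,-0.025,0,0.075]
    - [0,-0.003,-0.05,0,0.075]
    - [0,-0.003,-0.067,0,0.075]
    - [0,-0.003,-0.071,0,0.075]
    - [0,-0.003,-0.071,0,0.075]
    - [0,-0.003,-0.071,0,0.065]
    - [0,-0.003,-0.071,0,0.055]
    - [0,-0.003,-0.071,0,0.045]
    - [0,-0.003,-0.071,0,0.04]
    - [0,-0.003,-0.071,0,0.04]

```text
time: 39.73
ee_pos: [0.5766, -0.3927, 0.0169]
orientation: [2.056, 2.373, 0.001]
contact_force: [-1.0, 0.6, 5.4]
width: 0.0551
grasp_force: 30.0
```

Call:
send_rows:
  rows:
    - [0,0,0,0,0.04]
    - [0,0,0,0,0.04]
    - [0,0,0,0,0.04]

```text
time: 39.98
ee_pos: [0.5766, -0.3927, 0.0169]
orientation: [2.056, 2.373, 0.001]
contact_force: [-1.2, -0.3, 6.3]
width: 0.0554
grasp_force: 30.0
```

```bash
python3 st.py
```

```text
t40.0 q [ 0.93  1.21 -0.88  1.42  1.02  1.   -0.05] pos [ 0.5766 -0.3927  0.0169] ydeg 8.2 F [-1.2 -0.3  6.3] w 0.0554 g 30.0
```

Call:
send_rows:
  rows:
    - [0,0,0.02,0,0.04]
    - [0,0,0.05,0.12,0.04]
    - [0,0,0.08,0.24,0.04]
    - [0,0,0.11,0.36,0.04]
    - [0,0.01,0.14,0.48,0.04]
    - [0,0.03,0.14,0.6,0.04]
    - [0,0.05,0.14,0.72,0.04]
    - [0,0.07,0.14,0.84,0.04]
    - [0,0.09,0.14,0.96,0.04]
    - [0,0.11,0.14,1.08,0.04]

```text
time: 40.82
ee_pos: [0.5752, -0.2818, 0.1548]
orientation: [-0.535, -3.095, 0.001]
contact_force: [0.5, -0.5, -3.2]
width: 0.0557
grasp_force: 30.0
```

Call:
send_rows:
  rows:
    - [-0.004,0.025,0,0.12,0.04]
    - [-0.008,0.05,0,0.24,0.04]
    - [-0.012,0.075,0,0.36,0.04]
    - [-0.016,0.1,0,0.48,0.04]
    - [-0.02,0.125,0,0.6,0.04]
    - [-0.024,0.15,0,0.72,0.04]
    - [-0.028,0.175,0,0.84,0.04]
    - [-0.032,0.2,0,0.96,0.04]
    - [-0.033,0.219,0,1.08,0.04]
    - [-0.033,0.219,0,1.2,0.04]

```text
time: 41.65
ee_pos: [0.5423, -0.0586, 0.1558]
orientation: [-1.316, 2.851, 0.004]
contact_force: [-0.3, -0.1, -2.5]
width: 0.0551
grasp_force: 30.0
```

Call:
send_rows:
  rows:
    - [0,0,0,0.12,0.04]
    - [0,0,0,0.24,0.04]
    - [0,0,0,0.36,0.04]
    - [0,0,-0.01,0.48,0.04]
    - [0,0,-0.03,0.6,0.04]
    - [0,0,-0.05,0.72,0.04]
    - [0,0,-0.08,0.757,0.04]
    - [0,0,-0.08,0.757,0.04]
    - [0,0,-0.08,0.757,0.04]

```text
time: 42.4
ee_pos: [0.5417, -0.0637, 0.0741]
orientation: [2.26, -2.178, -0.004]
contact_force: [0.2, -0.1, -2.5]
width: 0.0552
grasp_force: 30.0
```

```bash
python3 st.py
```

```text
t42.4 q [ 0.69  1.24 -1.35  1.9   1.32  1.27  2.04] pos [ 0.5417 -0.0637  0.0741] ydeg -177.9 F [ 0.2 -0.1 -2.5] w 0.0552 g 30.0
```

Call:
send_rows:
  rows:
    - [0.0005,-0.001,-0.015,0,0.04]
    - [0.0005,-0.001,-0.028,0,0.04]
    - [0.0005,-0.001,-0.033,0,0.04]
    - [0.0005,-0.001,-0.035,0,0.04]
    - [0.0005,-0.001,-0.036,0,0.04]
    - [0.0005,-0.001,-0.036,0,0.04]

```text
time: 42.9
ee_pos: [0.5436, -0.0643, 0.0398]
orientation: [-2.263, 2.178, -0.0]
contact_force: [0.1, 0.4, -4.3]
width: 0.0552
grasp_force: 30.0
```

Call:
send_rows:
  rows:
    - [0,0,-0.001,0,0.04]
    - [0,0,-0.002,0,0.04]
    - [0,0,-0.002,0,0.04]

```text
time: 43.15
ee_pos: [0.5439, -0.0642, 0.0388]
orientation: [-2.263, 2.178, -0.002]
contact_force: [-1.4, -0.8, 5.4]
width: 0.0555
grasp_force: 30.0
```

Call:
send_rows:
  rows:
    - [0,0,0.002,0,0.07]
    - [0,0,0.002,0,0.075]
    - [0,0,0.002,0,0.075]
    - [0,0,0.002,0,0.075]
    - [0,0,0.03,0,0.075]
    - [0,0,0.06,0,0.075]
    - [0,0,0.09,0,0.075]
    - [0,0,0.12,0,0.075]
    - [0,-0.03,0.14,-0.1,0.075]
    - [0,-0.065,0.15,-0.2,0.075]

```text
time: 43.98
ee_pos: [0.545, -0.1268, 0.1911]
orientation: [-2.034, 2.387, -0.004]
contact_force: [-0.2, 0.3, 0.1]
width: 0.0753
grasp_force: 0.0
```

Call:
send_rows:
  rows:
    - [0,-0.035,0,-0.12,0.06]
    - [0,-0.07,0,-0.24,0.05]
    - [0,-0.105,0,-0.36,0.04]
    - [0,-0.14,0,-0.48,0.04]
    - [0,-0.175,0,-0.6,0.04]
    - [0,-0.175,0,-0.72,0.04]
    - [0,-0.175,0,-0.84,0.04]
    - [0,-0.175,0,-0.96,0.04]
    - [0,-0.175,0,-1.08,0.04]
    - [0,-0.175,0,-1.2,0.04]

```text
time: 44.82
ee_pos: [0.5432, -0.3043, 0.1871]
orientation: [0.319, -3.125, -0.001]
contact_force: [-0.5, -0.2, 0.5]
width: 0.0398
grasp_force: 0.0
```

```bash
python3 - <<'E'
from h import *
from st import st
st()
s=snap('top'); im=s['frame'][:,:,::-1]
for c in [(.5355,.1461),(.538,.0762),(.5405,.0062),(.5435,-.0637)]:print(*spec2(s,c,.064))
cv2.imwrite('pics/st5.png',cv2.resize(im[125:245,195:365],None,fx=4.6,fy=4.6,interpolation=cv2.INTER_CUBIC))
P=cloud(s); m=(np.abs(P[...,2]-.077)<.006)&(P[...,0]>.62)&(P[...,1]>.2)&(P[...,1]<.25)
v,u=np.nonzero(m); Q=onplane(s,np.c_[u,v],.077); print('tab',len(Q),Q.min(0).round(4),Q.max(0).round(4),Q.mean(0).round(4))
E
```

```text
t44.8 q [ 1.    1.02 -1.21  1.6   0.99  1.25  1.38] pos [ 0.5432 -0.3043  0.1871] ydeg 101.7 F [-0.5 -0.2  0.5] w 0.0398 g 0.0
[0.536  0.1461] tag deg 5.2 r 0.0189 area mm2 258 base 185 hi 246
[0.539  0.0757] tag deg 6.8 r 0.0187 area mm2 265 base 185 hi 246
[0.5415 0.0077] tag deg 7.9 r 0.0185 area mm2 271 base 185 hi 246
[ 0.5435 -0.0627] tag deg -4.5 r 0.0185 area mm2 274 base 185 hi 246
tab 93 [0.6407 0.1998 0.077 ] [0.8815 0.2506 0.077 ] [0.7477 0.2235 0.077 ]
```

View pics/st5.png

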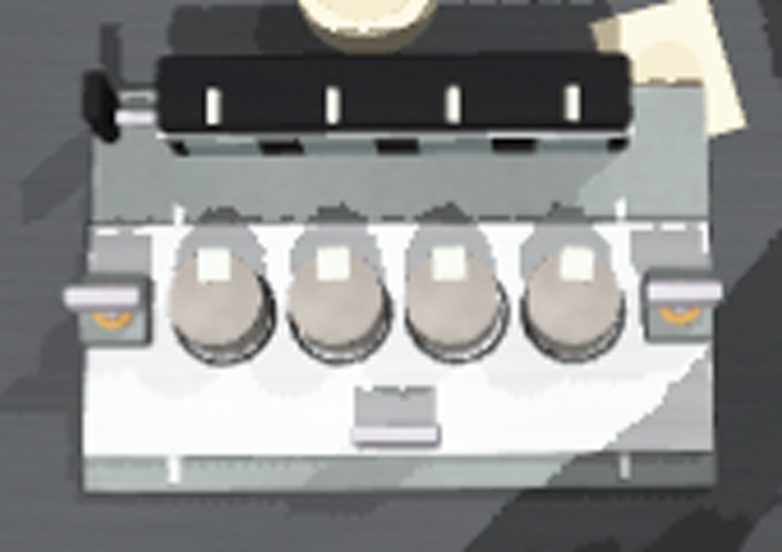

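Call:
send_rows:
  rows:
    - [0.008,0.04,0,-0.02,0.04]
    - [0.016,0.08,0,-0.04,0.04]
    - [0.024,0.12,0,-0.06,0.04]
    - [0.032,0.16,0,-0.08,0.04]
    - [0.04,0.2,0,-0.1,0.04]
    - [0.048,0.24,0,-0.12,0.04]
    - [0.056,0.28,0,-0.14,0.03]
    - [0.064,0.32,0,-0.166,0.026]
    - [0.072,0.36,0,-0.166,0.026]
    - [0.08,0.4,0,-0.166,0.026]

```text
time: 45.7
ee_pos: [0.6234, 0.0976, 0.1872]
orientation: [0.073, -3.141, 0.0]
contact_force: [0.7, 0.1, 0.5]
width: 0.0263
grasp_force: 0.0
```

Call:
send_rows:
  rows:
    - [0.01,0.04,0,0,0.026]
    - [0.02,0.08,0,0,0.026]
    - [0.03,0.127,0,0,0.026]
    - [0.03,0.127,-0.03,0,0.026]
    - [0.03,0.127,-0.06,0,0.026]
    - [0.03,0.127,-0.06,0,0.026]
    - [0.03,0.127,-0.06,0,0.026]

```text
time: 46.28
ee_pos: [0.6525, 0.2217, 0.1257]
orientation: [0.071, -3.137, 0.003]
contact_force: [0.2, -0.0, 0.2]
width: 0.0263
grasp_force: 0.0
```

```bash
python3 - <<'E'
from h import *
from st import st
st()
w=snap('wrist','w6.png'); P=cloud(w)
m=(np.abs(P[...,2]-.077)<.004)&(P[...,0]>.6)&(P[...,0]<.7)&(P[...,1]>.2)&(P[...,1]<.26)
v,u=np.nonzero(m); Q=P[m]; print(len(Q), len(Q) and (Q.min(0).round(4),Q.max(0).round(4)))
E
```

```text
t46.3 q [ 0.07  1.11 -1.06  1.41  0.99  1.2   0.5 ] pos [0.6525 0.2217 0.1257] ydeg 92.6 F [ 0.2 -0.   0.2] w 0.0263 g 0.0
774 (array([0.6388, 0.2172, 0.073 ]), array([0.6684, 0.2295, 0.0785]))
```

View pics/w6.png

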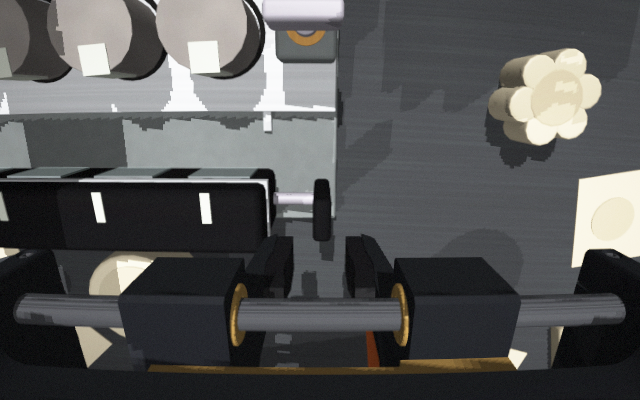

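Call:
send_rows:
  rows:
    - [0.001,0.0015,-0.015,-0.006,0.026]
    - [0.001,0.0015,-0.03,-0.006,0.026]
    - [0.001,0.0015,-0.042,-0.006,0.026]
    - [0.001,0.0015,-0.042,-0.006,0.026]

```text
time: 46.67
ee_pos: [0.6531, 0.2222, 0.0818]
orientation: [0.058, -3.137, 0.005]
contact_force: [-1.4, -1.2, -0.2]
width: 0.0259
grasp_force: 0.0
```

Call:
send_rows:
  rows:
    - [0,0,-0.015,0,0.026]
    - [0,0,-0.03,0,0.026]
    - [0,0,-0.04,0,0.026]
    - [0,0,-0.04,0,0.026]

```text
time: 47.0
ee_pos: [0.6529, 0.2228, 0.0418]
orientation: [0.059, -3.137, 0.004]
contact_force: [-0.5, -0.7, 0.3]
width: 0.0259
grasp_force: 0.0
```

Call:
send_rows:
  rows:
    - [0,0,0,0,0.018]
    - [0,0,0,0,0.01]
    - [0,0,0,0,0]
    - [0,0,0,0,0]
    - [0,0,0,0,0]
    - [0,0,0,0,0]

```text
time: 47.5
ee_pos: [0.6546, 0.2234, 0.0456]
orientation: [-0.058, 3.141, -0.002]
contact_force: [-1.1, -2.5, 1.9]
width: 0.0116
grasp_force: 30.0
```

```bash
python3 st.py
```

```text
t47.5 q [ 0.05  1.21 -1.    1.44  1.08  1.1   0.44] pos [0.6546 0.2234 0.0456] ydeg 92.1 F [-1.1 -2.5  1.9] w 0.0116 g 30.0
```

Call:
send_rows:
  rows:
    - [0,0.005,0,0,0]
    - [0,0.01,0,0,0]
    - [-0.001,0.015,0,0,0]
    - [-0.001,0.02,0,0,0]
    - [-0.001,0.023,0,0,0]
    - [-0.001,0.025,0,0,0]
    - [-0.001,0.027,0,0,0]
    - [-0.001,0.027,0,0,0]

```text
time: 48.17
ee_pos: [0.6536, 0.2483, 0.0455]
orientation: [0.057, -3.141, 0.009]
contact_force: [-2.4, -8.0, 5.0]
width: 0.0121
grasp_force: 30.0
```

```bash
python3 st.py
```

```text
t48.2 q [ 0.    1.21 -1.    1.41  1.07  1.12  0.43] pos [0.6536 0.2483 0.0455] ydeg 92.1 F [-2.4 -8.   5. ] w 0.0121 g 30.0
```

Call:
send_rows:
  rows:
    - [0,0.001,0,0,0]
    - [0,0.002,0,0,0]
    - [0,0.003,0,0,0]
    - [0,0.003,0,0,0]
    - [0,0.003,0,0,0]
    - [0,0.003,0,0,0]
    - [0,0.003,0,0,0]
    - [0,0.003,0,0,0]
    - [0,0.003,0,0,0]
    - [0,0.003,0,0,0]

```text
time: 49.0
ee_pos: [0.6536, 0.2484, 0.0454]
orientation: [0.054, -3.14, 0.016]
contact_force: [-4.2, -12.4, 8.7]
width: 0.0118
grasp_force: 30.0
```

```bash
python3 - <<'E'
from h import *
from st import st
st()
w=snap('top'); P=cloud(w)
s=w
for c in [(.538,.0762),(.5405,.0062),(.5435,-.0637)]:print(*spec2(s,c,.064))
w=snap('wrist','w7.png')
E
```

```text
t49.0 q [ 0.    1.21 -1.    1.41  1.07  1.12  0.43] pos [0.6536 0.2484 0.0454] ydeg 92.0 F [ -4.2 -12.4   8.7] w 0.0118 g 30.0
[0.5365 0.0817] tag deg 82.7 r 0.0228 area mm2 122 base 175 hi 238
[ 0.4905 -0.0438] tag deg 74.8 r 0.0235 area mm2 78 base 92 hi 105
[ 0.5455 -0.0927] tag deg -106.4 r 0.0050 area mm2 482 base 159 hi 249
```

Call:
send_rows:
  rows:
    - [0,-0.006,0,0,0]
    - [0,-0.012,0,0,0]
    - [0,-0.018,0,0,0]
    - [0,-0.024,0,0,0]
    - [0.001,-0.029,0,0,0]
    - [0.001,-0.029,0,0,0.026]
    - [0.001,-0.029,0,0,0.026]
    - [0.001,-0.029,0,0,0.026]
    - [0.001,-0.029,0,0,0.026]

```text
time: 49.85
ee_pos: [0.6541, 0.2266, 0.0454]
orientation: [-0.06, 3.141, 0.003]
contact_force: [0.4, 0.1, -0.6]
width: 0.0259
grasp_force: 0.0
```

Call:
send_rows:
  rows:
    - [0,0,0.02,0,0.026]
    - [0,0,0.05,0,0.026]
    - [0,0,0.09,0,0.026]
    - [0,0,0.13,0,0.026]
    - [-0.01,0.03,0.15,0,0.026]
    - [-0.03,0.06,0.15,0,0.026]
    - [-0.05,0.09,0.15,0,0.026]
    - [-0.07,0.12,0.15,0,0.026]
    - [-0.09,0.15,0.15,0,0.026]
    - [-0.1,0.17,0.15,0,0.026]

```text
time: 50.68
ee_pos: [0.5502, 0.3998, 0.1977]
orientation: [0.068, -3.14, -0.006]
contact_force: [0.1, 1.4, 0.7]
width: 0.0261
grasp_force: 0.0
```

```bash
python3 - <<'E'
from h import *
from st import st
st()
s=snap('top','a8.png')
for c in [(.5355,.1461),(.538,.0762),(.5405,.0062),(.5435,-.0637)]:print(*spec2(s,c,.064))
E
```

```text
t50.7 q [-0.22  1.01 -1.09  1.4   0.9   1.27  0.24] pos [0.5502 0.3998 0.1977] ydeg 92.5 F [0.1 1.4 0.7] w 0.0261 g 0.0
[0.4855 0.0961] tag deg 75.5 r 0.0231 area mm2 83 base 75 hi 85
[0.539  0.0752] tag deg -18.6 r 0.0195 area mm2 92 base 113 hi 145
[0.5415 0.0077] tag deg 8.0 r 0.0185 area mm2 274 base 198 hi 251
[ 0.543  -0.0632] tag deg -2.9 r 0.0187 area mm2 266 base 198 hi 251
```

View pics/a8.png

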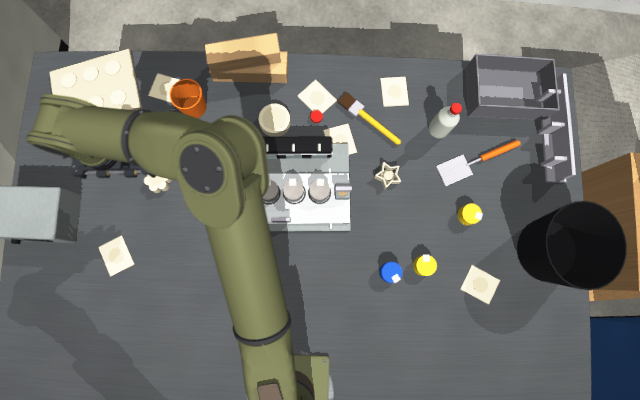

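Call:
send_rows:
  rows:
    - [0,-0.04,0.02,0,0.026]
    - [0,-0.08,0.04,0,0.026]
    - [0,-0.12,0.05,0,0.026]
    - [0,-0.16,0.05,0,0.026]
    - [0,-0.2,0.05,0,0.026]
    - [0,-0.24,0.05,0,0.026]
    - [0,-0.28,0.05,0,0.026]
    - [0,-0.32,0.05,0,0.026]
    - [0,-0.36,0.05,0,0.026]
    - [0,-0.4,0.05,0,0.026]

```text
time: 51.57
ee_pos: [0.5542, -0.0065, 0.2467]
orientation: [-0.06, 3.139, -0.0]
contact_force: [0.2, 0.2, 0.6]
width: 0.026
grasp_force: 0.0
```

Call:
send_rows:
  rows:
    - [0,-0.04,0,0,0.026]
    - [0,-0.08,0,0,0.026]
    - [0,-0.12,0,0,0.026]
    - [0,-0.16,0,0,0.026]
    - [0,-0.2,0,0,0.026]
    - [0,-0.24,0,0,0.026]
    - [0,-0.28,0,0,0.026]
    - [0,-0.32,0,0,0.026]
    - [0,-0.32,0,0,0.026]
    - [0,-0.32,0,0,0.026]

```text
time: 52.4
ee_pos: [0.5538, -0.3275, 0.2458]
orientation: [-0.049, 3.141, 0.0]
contact_force: [0.3, 1.4, -0.2]
width: 0.026
grasp_force: 0.0
```

```bash
python3 - <<'E'
from h import *
from st import st
st()
s=snap('top'); im=s['frame'][:,:,::-1]
for c in [(.5355,.1461),(.538,.0762),(.5405,.0062),(.5435,-.0637)]:print(*spec2(s,c,.064))
cv2.imwrite('pics/st9.png',cv2.resize(im[125:245,195:365],None,fx=4.6,fy=4.6,interpolation=cv2.INTER_CUBIC))
E
```

```text
t52.4 q [ 1.01  0.97 -1.24  1.47  0.92  1.36  1.32] pos [ 0.5538 -0.3275  0.2458] ydeg 91.8 F [ 0.3  1.4 -0.2] w 0.0260 g 0.0
[0.536  0.1461] tag deg 5.2 r 0.0189 area mm2 258 base 185 hi 246
[0.539  0.0752] tag deg 8.3 r 0.0187 area mm2 265 base 185 hi 246
[0.5415 0.0077] tag deg 7.9 r 0.0185 area mm2 271 base 185 hi 246
[ 0.5435 -0.0627] tag deg -4.5 r 0.0185 area mm2 274 base 185 hi 246
```

View pics/st9.png

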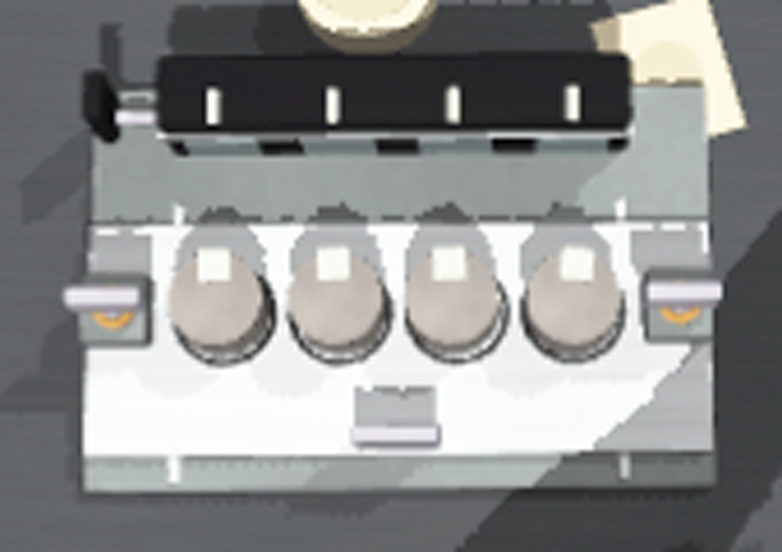

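The picture shows the tray home and both wings lying along y at (103,297) and (684,292). All four specimens are on their places with tags to the bar, the tab is back in at (97,105), and the arm is clear. I'm handing the job in.

```bash
python3 -c "
from bench import manip
print(manip.job_done())"
```

```text
the job is handed in; nothing more can be done
None
```

Handed in at about 52 s, no verdict returned: tray home, both studs turned and looking caught, all four specimens on their places tags to the scanner, shutter pulled to its stop, held and back in, star mould not touched.

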